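# Open a double-latched steel service case

### The job

Open the grey steel case on the bench. Turn its turn latch aside so that it no longer covers the lid's edge, raise the lid just a little by its handle and let it stay ajar, push the safety catch's paddle under the lid's front edge across to the end of its slot, and then swing the lid fully open, near upright, and leave it standing. Do not force the lid and the safety catch against each other, and do not shove the other things on the bench about.

Things in the scene. Friction and masses are not known exactly. Their poses are not given: they have to be found in the camera images.
- case: Grey steel box fixed to the bench, 200 (x, front to back) x 300 (y, width) x 100 mm (z), sockets in a tray inside. Origin: centre of its underside; its front is its -x face, z up. All coordinates below are in this frame, in mm. On a pillar in front of one half sits the turn latch (primary); low in front of the other half pokes out the safety catch (secondary).
- latch (a joint): Turn latch: a flat bar, 14 mm wide, z=111 to 119, on a pillar (18 mm across, axis x=-143, y=-85). 0: bar along x, its nose (38 mm from the axis) over the lid's front edge; starts up to 0.25 off. Positive: anticlockwise from above, the outer post goes to -y. Turns either way to a stop at 1.5, stays where left (1.5 N at the post). Its nose is clear of the lid beyond 1.1 either way.
- latch_post (a point): Top centre of the upright round post, 16 mm across, on the turn latch's outer end, 42 mm from its axis (at 0: x=-185, y=-85). The post's top is at z=147; it stands 28 mm above the bar.
- lid_angle (a joint): Lid angle, rad: 0 shut, grows as the front edge rises; stop at 1.45. Stiff hinge: the lid stays at any angle; lifting takes about 8 N at the handle. While the safety catch is engaged the lid is stopped at about 0.22; between 0.09 and 0.2 the apron is clear of the catch's stem and the catch can slide. Shut, the apron's notch (y=58 to 82) keeps the catch from moving.
- lid_handle (a point): Middle of the lid's handle: round steel bar, 12 mm thick, 90 mm long along y on two legs, its centre 36 mm above the lid's top (shut: x=-75, y=0, z=144); 30 mm free between bar and lid. The lid is a 7 mm plate, top at z=108, from x=100 to -119; at its front edge an apron 4 mm thick hangs down to z=60.
- lid_hinge (a point): The lid's hinge axis, along the case's y, at x=100, z=104 (middle, y=0); fixed to the case. With the lid shut the handle's centre is 175 mm in front of this axis and 40 mm above it.
- catch_slide (a joint): Safety catch (secondary catch), slide, m: 0 engaged, grows as it is pushed to the case's -y (towards the case's middle); stop at 0.030. Stiff: it stays where it is pushed, about 2 N. It frees the lid beyond 0.022.
- catch_tab (a point): Centre of the safety catch's outer end, an upright steel paddle 25 (x) x 12 (y) x 24 mm (z); at 0: x=-142.5, y=70, z=70, low in front of the apron. A stem 8 mm high (z=66 to 74) leads from it through the apron's notch and a slot in the front wall to the hook hidden inside.
- lid: The lid with its apron and handle; origin on the hinge axis (see lid_hinge). A steel striker hangs under it into the box, near y=80; the hook of the safety catch holds it when the lid is raised with the catch engaged.
- catch: The safety catch as a whole; origin where its stem passes the front wall (at 0: x=-100, y=70, z=70).
- wrench: Bystander: steel open-ended wrench lying in front of the case; origin at its underside's centre.
- socket: Bystander: steel socket, 26 mm across, 38 mm high, standing in front of the case between latch and catch, at about x=-190, y=0 of the case; origin at its underside.
- spray_can: Bystander: aerosol can, 66 mm across, 200 mm high, towards the bench's right side; origin at its underside.
- filter: Bystander: white oil filter, 76 mm across, 95 mm high, standing before the catch's half of the case, 150 mm out; origin at its underside.
- bearing: Bystander: steel bearing ring, 62 mm across, 18 mm high, lying beside the case's +y end; origin at its underside.
- bolt_tray: Bystander: grey tray with bolts, 130 x 180 x 40 mm; origin at its underside.
- screwdriver: Bystander: screwdriver lying behind the case, along its hinge side.

How it is judged:
By the outcome, as a careful person would: the job done as asked, in the order asked, and still so for the second after the job is handed in, with the robot touching nothing.
It also fails if it takes over 72 s, if anything falls off the work surface, if the arm or the gripper's body presses on something with over 40 N, if the wrist force passes 120 N, or if a joint passes its speed limit or range.

### The arm

A 6-joint arm with a two-finger parallel gripper is mounted at the origin on the work surface. World frame = base frame: x ahead of the robot, y to its left, z up, the work surface at z = 0. Lengths are in mm, angles in degrees, forces in N, time in s.
With the tool pointing down it reaches from about 300 to 850 mm from the base axis. Payload 4.2 kg.
Tool frame: the origin (TCP) lies midway between the tips of the shut fingers; the grasp point (between the pads) lies 19 mm behind it (pinch_z is the distance from the TCP to the grasp point, in mm); z points along the fingers, y is the line along which they close (so a half turn about z gives the same grasp; the last joint's range is limited). The gripper opens to 91 mm and grips with 3 to 60 N. Pads are 32 mm wide; open, the fingers measure 118 mm over their backs; the gripper's body (76 mm by 178 mm) begins 60 mm behind the grasp point.
Start: joints at [63.312, 18.312, 89.639, -0, 72.044, -1.146], TCP at [247.934, 518.82, 190.276] pointing down, gripper open.
Joint ranges: [-177.97, 177.97], [-48.28, 115.42], [12.27, 149.76], [-77.06, 257.06], [2.81, 150.46], [-146.56, 146.56]. Speed limits (degrees/s): [147.25, 147.25, 180, 180, 180, 180].

### API

Orientations are given as [roll, pitch, yaw] about the fixed x, y, z axes, in that order (R = Rz(yaw) Ry(pitch) Rx(roll)).
In Python, from workcell import * gives the robot as it stands.
- The arm moves only by the tool step_arm, never from a script. Its argument "steps" is a list of rows, each a list of 7 numbers: the turn, a rotation vector about the tool's x, y, z in degrees, then the shift along the tool's x, y, z in mm, then the opening, from 0 (shut) to 1 (fully open). In form: [[rx, ry, rz, x, y, z, hand], ...]. A call has exactly 8 rows; each row shifts and turns the commanded pose from where the row before left it, along the tool's axes as they then stand; what a row does not reach is not made up. A row lasts 1/8 s, in which the tool goes at most 62.5 mm and 10.7 degrees, less where a joint would pass 70% of its speed; a pose out of reach is approached as far as the arm can. A call is refused whole if a number of a shift passes 62.5 or a number of a turn 10.7, either way. A call with a gripper value outside its range is refused whole. The fingers move at their own pace and stop on an object; "force" is the grip in N (left out, the last holds). Time passes only in rows, so rows that do not move let the fingers close, or fill a call up. It gives the time, the measured TCP pose, the force, the opening and the grip force at its end, in the units of the state.
- state(): the state, without advancing time (a new reading comes with each control period).
- grab_frame(name): name is "scene" or "top" or "wrist"; returns a dict with "image" (420x560x3 uint8, blue, green, red), "fovy" (degrees; the focal length in pixels is half the picture's height over the tangent of half this angle, whatever the lens; pixels are square), "cx", "cy" (the principal point, pixels), "dist" ([k1, k2, p1, p2, k3] as OpenCV has them; the pictures are not rectified), "origin" and "rotation" of the camera in the world; the wrist camera has in their place "tool_from_camera" (4x4, takes a point from camera to tool coordinates, whose origin is the TCP and whose axes are the flange's). Camera axes: x right, y down, z forward; pixel columns grow to the right and rows downward; lengths in mm; the calibration is good to about 2 mm. A picture is of the moment at which its call begins: read the wrist's pose just before it. There is no depth.
- job_done(): hands the job in; it is judged then, once.
The state is a dict: "time_s": time; "qpos": joint angles; "qvel": joint speeds; "effort": joint torques, N m; "ee_pos": TCP position; "ee_rot": TCP orientation; "force": force on the tool from outside, world axes, zero at the start; "torque": the same for the moment, N m; "gripper_width": finger opening in mm; "gripper_force": force on a finger pad.
Only numpy, scipy, OpenCV 4.12 (cv2) and the standard library are available. Lean on these libraries where they do the work, as an engineer would, in place of code of your own. Each camera call takes 0.05 s, during which the arm holds its last target. There are 200 camera calls.

## Working session

There is one attempt and no reset: what is moved stays moved. The work goes in short steps, Python scripts to look and compute and a tool call to move; the robot and the scene stay as the last step left them, time stands still between calls to the robot, and variables do not carry over. Pictures are saved under pics/ and viewed, at most 10 in all, crops included, and the job is handed in when it is done.

Besides the shell and the picture viewer there is one more tool, called after "Request:" by a JSON object that holds its "method" and its "body", one argument or row to a line. step_arm: Moves the arm, as the interface text tells. Its arguments: {"type":"object","properties":{"steps":{"type":"array","items":{"type":"array","items":{"type":"number"}}},"force":{"type":"number"}},"required":["steps"]}

```bash
mkdir -p pics; ls; python3 - <<'E'
from workcell import *
import cv2
s=state();print(s)
for n in ["scene","top"]:
    f=grab_frame(n);cv2.imwrite(f"pics/{n}0.png",f["image"])
    print({k:v for k,v in f.items() if k!="image"})
E
```

```text
pics
{'time_s': 0.0, 'qpos': array([ 6.33119749e+01,  1.83503096e+01,  8.97065849e+01, -1.78472120e-03,
        7.20407594e+01, -1.14594621e+00]), 'qvel': array([ 0.01668001, -0.13055946,  0.03970832,  0.0259271 , -0.00795001,
        0.03194475]), 'effort': array([ 7.74840373e-04, -4.12462807e+01, -2.31967646e+01,  7.26640876e-02,
        4.57542110e-02, -1.58470480e-04]), 'ee_pos': array([247.6950983 , 518.32463366, 189.43242421]), 'ee_rot': array([-1.79902332e+02, -2.56516312e-04,  1.54458473e+02]), 'force': array([-0.47873596, -0.83962832,  0.66049115]), 'torque': array([-0.05467197, -0.00328246,  0.00677973]), 'gripper_force': 0.0, 'gripper_width': 91.29225040462951}
{'fovy': 47.42527794088737, 'cx': 280.46356403894885, 'cy': 206.3652918098732, 'dist': array([-0.10398464,  0.        ,  0.        ,  0.        ,  0.        ]), 'origin': array([1190.28792931, -716.67287511,  750.61702176]), 'rotation': array([-124.69886268,   -0.2677287 ,   47.54327356])}
{'fovy': 42.93860442878067, 'cx': 274.7093795287178, 'cy': 211.43042001594694, 'dist': array([-0.05193651,  0.        ,  0.        ,  0.        ,  0.        ]), 'origin': array([ 313.99578645,  -73.98296414, 1303.93765027]), 'rotation': array([-170.64583118,   -1.14874706,  -90.91765189])}
```

View pics/scene0.png

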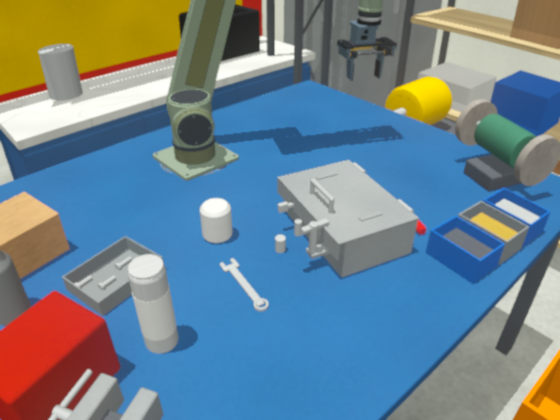

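View pics/top0.png

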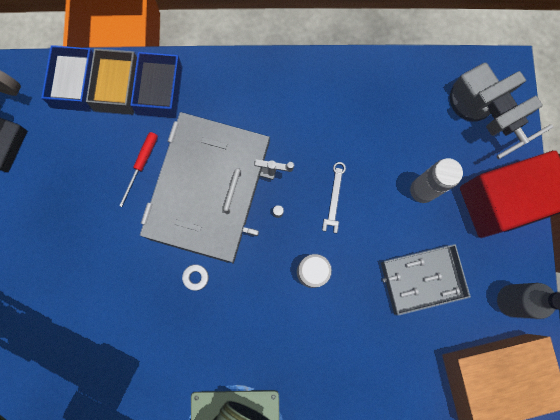

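The scene view shows the case with its handle and the latch to the front. In the top view the lid corners are at about (180,113), (268,136), (234,262) and (141,236). The post is near (290,165), the paddle near (251,231), the socket at (278,211) and the filter at (315,270). The case's front faces world -y.

```bash
cat > h.py <<'E'
from workcell import *
import cv2, numpy as np
from scipy.spatial.transform import Rotation as Ro
def cam(f,st=None):
    F=f["image"].shape[0]/2/np.tan(np.radians(f["fovy"]/2))
    K=np.array([[F,0,f["cx"]],[0,F,f["cy"]],[0,0,1]])
    if "origin" in f: R=Ro.from_euler("xyz",f["rotation"],degrees=True).as_matrix();o=f["origin"]
    else:
        T=np.eye(4);T[:3,:3]=Ro.from_euler("xyz",st["ee_rot"],degrees=True).as_matrix();T[:3,3]=st["ee_pos"]
        T=T@f["tool_from_camera"];R,o=T[:3,:3],T[:3,3]
    return K,np.array(f["dist"]),R,np.array(o)
def ray(c,px):
    K,d,R,o=c
    n=cv2.undistortPoints(np.float64(px).reshape(-1,1,2),K,d).reshape(-1,2)
    return o,np.c_[n,np.ones(len(n))]@R.T
def plane(c,px,z):
    o,v=ray(c,px); return o+v*((z-o[2])/v[:,2])[:,None]
def proj(c,P):
    K,d,R,o=c
    return cv2.projectPoints(np.float64(P).reshape(-1,1,3),R.T.copy(),(-R.T@o),K,d)[0].reshape(-1,2)
E
python3 - <<'E'
from h import *
f=grab_frame("top");im=f["image"];c=cam(f)
hsv=cv2.cvtColor(im,cv2.COLOR_BGR2HSV)
m=(hsv[...,1]<70).astype(np.uint8)*255
m[:100]=0;m[275:]=0;m[:,:130]=0;m[:,330:]=0
m2=cv2.morphologyEx(m,cv2.MORPH_OPEN,np.ones((25,25)))
cn=max(cv2.findContours(m2,0,1)[0],key=cv2.contourArea)
b=cv2.boxPoints(cv2.minAreaRect(cn));print(b)
P=plane(c,b,108);print(P.round(1));print([np.linalg.norm(P[i]-P[i-1]).round(1) for i in range(4)])
cv2.imwrite("pics/t1.png",cv2.resize(im[100:300,130:350],None,fx=3,fy=3,interpolation=cv2.INTER_CUBIC)[:600])
E
```

```text
[[136.66649 234.28264]
 [178.59651 106.87987]
 [274.9795  138.60085]
 [233.04945 266.0036 ]]
[[ 462.5  210.5  108. ]
 [ 762.1  120.4  108. ]
 [ 682.2 -104.5  108. ]
 [ 388.4   -6.2  108. ]]
[np.float64(228.9), np.float64(312.8), np.float64(238.7), np.float64(309.8)]
```

View pics/t1.png

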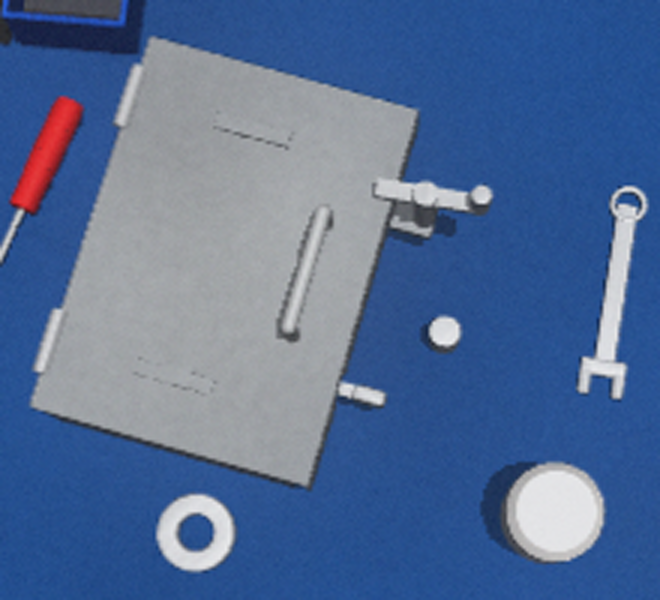

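The enlarged crop (3x, offset 130,100) gives these pixels:
- Lid corners: (150,38), (416,110), (311,487) and (32,405).
- Handle bar: (323,208) to (289,335).
- Post top: (482,196), and latch nose (378,188), so the latch is near 0.
- Paddle: about (370,394).

I'll fit the case pose to these, using the known sizes.

```bash
python3 - <<'E'
from h import *
from scipy.optimize import least_squares
f=grab_frame("top");c=cam(f)
u=lambda L:np.array(L,float)/3+[130-.33,100-.33]
lid=plane(c,u([(150,38),(416,110),(311,487),(32,405)]),108)
print(lid.round(1),[np.linalg.norm(lid[i]-lid[i-1]).round(1) for i in range(4)])
h=plane(c,u([(322,213),(289,330)]),144);print("handle",h.round(1),np.linalg.norm(h[0]-h[1]))
L=np.array([[100,-150],[-119,-150],[-119,150],[100,150],[-75,-45],[-75,45]]);W=np.r_[lid,h][:,:2]
def g(p):
    C,S=np.cos(p[2]),np.sin(p[2]);return (L@np.array([[C,S],[-S,C]])+p[:2]-W).ravel()
r=least_squares(g,[580,60,1.9]);print(r.x,np.degrees(r.x[2]),r.fun.reshape(-1,2).round(1))
p=r.x;C,S=np.cos(p[2]),np.sin(p[2]);inv=lambda X:((X[:,:2]-p[:2])@np.array([[C,-S],[S,C]])).round(1)
print("post",inv(plane(c,u([(482,194)]),147)),"paddle",inv(plane(c,u([(370,394)]),82)),"socket",inv(plane(c,u([(446,330)]),38)),"filter",inv(plane(c,u([(556,511)]),95)),"nose",inv(plane(c,u([(378,188)]),119)),"wrench",inv(plane(c,u([(628,204),(602,380)]),5)),"bearing",inv(plane(c,u([(196,533)]),18)))
np.save("pose.npy",p)
# cross-check in scene camera
f2=grab_frame("scene");c2=cam(f2)
w=lambda q:np.r_[np.array([[C,-S],[S,C]])@np.array(q[:2])+p[:2],q[2]]
Q=[w(q) for q in [(100,-150,108),(-119,-150,108),(-119,150,108),(100,150,108),(-75,-45,144),(-75,45,144),(-142,70,70)]]
px=proj(c2,Q);im=f2["image"].copy()
for a in px: cv2.circle(im,tuple(int(round(v*1)) for v in a),1,(0,0,255),-1)
cv2.imwrite("pics/s1.png",cv2.resize(im[140:290,240:440],None,fx=4,fy=4,interpolation=cv2.INTER_NEAREST))
E
```

```text
[[748.6 117.7 108. ]
 [687.8 -89.1 108. ]
 [397.3  -6.9 108. ]
 [461.5 202.2 108. ]] [np.float64(299.3), np.float64(215.6), np.float64(301.9), np.float64(218.6)]
handle [[597.8 -17.7 144. ]
 [510.    6.8 144. ]] 91.1828632268166
[575.9985462   65.55523901   1.2852773 ] 73.64096471821607 [[-0.5  1.6]
 [-1.4 -1.7]
 [ 1.2  0.5]
 [-1.2  1.6]
 [ 0.2 -1.3]
 [ 1.7 -0.5]]
post [[-184.5  -89.9]] paddle [[-141.7   69. ]] socket [[-183.9   -2.2]] filter [[-301.4  118.4]] nose [[-106.5  -80.2]] wrench [[-301.5 -151.8]
 [-317.6   -2.2]] bearing [[-35.1 206.2]]
```

View pics/s1.png

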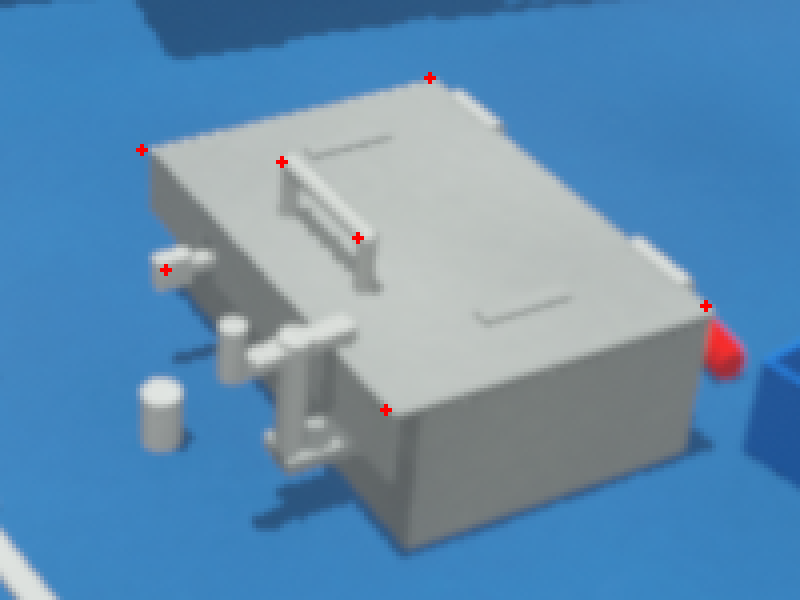

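The reprojection into the scene view agrees to about 2 px (about 4 mm): the lid corners sit on the lid and the paddle dot sits on the paddle at (166,270). The latch starts at about +0.12 rad. Next I'll plan the approach to the post, with the tool axes aligned to the case (tool x = case y, tool y = case x).

```bash
cat >> h.py <<'E'
p0=np.load("pose.npy")
Rc=Ro.from_euler("z",p0[2]).as_matrix()
def tocase(X): return Rc.T@(np.array(X)-[p0[0],p0[1],0])
def show():
    s=state();T=Ro.from_euler("xyz",s["ee_rot"],degrees=True).as_matrix()
    A=Rc.T@T
    print("t",round(s["time_s"],2),"case TCP",tocase(s["ee_pos"]).round(1),"tool x,z in case",A[:,0].round(3),A[:,2].round(3),"Fcase",(Rc.T@s["force"]).round(1),"w",round(s["gripper_width"],1),"gf",round(s["gripper_force"],1))
E
python3 -c "
from h import *
show();print(163.64-state()['ee_rot'][2])"
```

```text
t 0.25 case TCP [342.3 442.5 189.9] tool x,z in case [0.16  0.987 0.   ] [-0.001  0.    -1.   ] Fcase [ 0.5 -0.4  0.1] w 91.3 gf 0.0
9.183857214551182
```

Request:
{"method": "step_arm", "body": {
  "steps": [
    [0,0,-9.2,0,0,0,0],
    [0,0,0,-33,-35,0,0],
    [0,0,0,-33,-35,0,0],
    [0,0,0,-33,-35,0,0],
    [0,0,0,-33,-35,0,0],
    [0,0,0,-33,-35,0,0],
    [0,0,0,-33,-35,0,0],
    [0,0,0,-33,-35,0,0]
  ],
  "force": 30
}}

```text
time_s: 1.25
ee_pos: [401.2, 217.3, 190.4]
ee_rot: [180.0, 0.0, 163.7]
force: [0.1, -0.4, -0.3]
gripper_width: 13.8
gripper_force: 0.0
```

Request:
{"method": "step_arm", "body": {
  "steps": [
    [0,0,0,-33,-35,0,0],
    [0,0,0,-33,-35,0,0],
    [0,0,0,-33,-35,0,0],
    [0,0,0,-33,-35,0,0],
    [0,0,0,-33,-35,0,0],
    [0,0,0,-33,-35,0,0],
    [0,0,0,-33,-35,0,0],
    [0,0,0,-5,-1,0,0]
  ]
}}

```text
time_s: 2.25
ee_pos: [558.8, -86.3, 189.7]
ee_rot: [-180.0, 0.0, 163.4]
force: [-1.1, 0.2, 0.4]
gripper_width: 0.7
gripper_force: 0.0
```

```bash
python3 -c "
from h import *
show()
s=state();f=grab_frame('wrist');cv2.imwrite('pics/w1.png',f['image']);c=cam(f,s)
for q in [(-184.5,-89.9,147),(-75,0,144),(-142,70,82)]: print(q,proj(c,Rc@np.array(q)+[p0[0],p0[1],0]))
"
```

```text
t 2.25 case TCP [-150.6  -26.3  189.7] tool x,z in case [ 0.003  1.    -0.   ] [-0. -0. -1.] Fcase [-0.1  1.1  0.4] w 0.7 gf 0.0
(-184.5, -89.9, 147) [[235.07877458 295.98727372]]
(-75, 0, 144) [[379.52815278 185.72305999]]
(-142, 70, 82) [[286.77617286  89.35070054]]
```

View pics/w1.png

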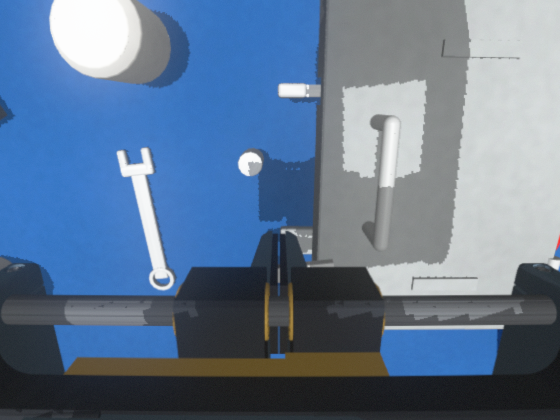

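The wrist view shows the handle from (393,122) to (380,245), the paddle at (293,90), and the socket at (250,163). They sit about 5 mm to +x of the prediction, but the arm was still moving. I'll let it settle and measure again without another view.

```bash
cat > m.py <<'E'
from h import *
show();s=state();f=grab_frame('wrist');c=cam(f,s);im=f['image'];cv2.imwrite('pics/w_last.png',im)
w=lambda q:Rc@np.array(q)+[p0[0],p0[1],0]
pr={n:proj(c,w(q))[0] for n,q in dict(hm=(-75,0,144),h0=(-75,-45,144),h1=(-75,45,144),pad=(-142.5,70,82),lc=(-119,150,108)).items()}
print({k:v.round(0) for k,v in pr.items()})
hsv=cv2.cvtColor(im,cv2.COLOR_BGR2HSV);g=(hsv[...,1]<90).astype(np.uint8)
# lid front edge / paddle: grey row profiles at case y=110 (edge only), 70
for y in (125,110,100,30,70):
    a=proj(c,w((-119,y,106)))[0];r=int(round(a[1]))
    if 0<=r<420:
        k=np.flatnonzero(g[r,200:420])+200
        print("y",y,"row",r,"pred edge",a[0].round(1),"first grey",k[:1], "runs",k[np.r_[True,np.diff(k)>1]][:4])
E
python3 m.py
```

```text
t 2.3 case TCP [-149.4  -25.8  189.7] tool x,z in case [0.002 1.    0.   ] [ 0.  0. -1.] Fcase [-0.1 -0.6  0.4] w 0.5 gf 0.0
{'hm': array([378., 187.]), 'h0': array([373., 243.]), 'h1': array([383., 124.]), 'pad': array([285.,  90.]), 'lc': array([319., -29.])}
y 125 row 11 pred edge 317.4 first grey [319] runs [319]
y 110 row 33 pred edge 316.8 first grey [319] runs [319]
y 100 row 47 pred edge 316.4 first grey [318] runs [318]
y 30 row 140 pred edge 313.9 first grey [315] runs [315]
y 70 row 89 pred edge 315.3 first grey [277] runs [277]
```

Request:
{"method": "step_arm", "body": {
  "steps": [
    [0,0,0,-16,-18,0,0],
    [0,0,0,-16,-17,0,0],
    [0,0,0,0,0,16,0],
    [0,0,0,0,0,16,0],
    [0,0,0,0,0,16,0],
    [0,0,0,0,0,16,0],
    [0,0,0,0,0,0,0],
    [0,0,0,0,0,0,0]
  ]
}}

```text
time_s: 3.35
ee_pos: [579.1, -126.3, 126.6]
ee_rot: [180.0, 0.0, 163.7]
force: [-0.2, -0.4, -0.2]
gripper_width: 0.4
gripper_force: 0.0
```

```bash
python3 m.py
```

```text
t 3.35 case TCP [-183.2  -57.   126.6] tool x,z in case [-0.     1.    -0.001] [ 0.    -0.001 -1.   ] Fcase [-0.4  0.1 -0.2] w 0.4 gf 0.0
{'hm': array([480., 157.]), 'h0': array([466., 236.]), 'h1': array([495.,  67.]), 'pad': array([340.,  35.]), 'lc': array([ 401., -143.])}
y 30 row 99 pred edge 381.5 first grey [370] runs [370]
y 70 row 27 pred edge 387.2 first grey [332] runs [332 380]
```

Request:
{"method": "step_arm", "body": {
  "steps": [
    [0,0,-10,-7.2,-4.6,0,0],
    [0,0,-10,-7.2,-4.6,0,0],
    [0,0,-10,-7.2,-4.6,0,0],
    [0,0,-10,-7.2,-4.6,0,0],
    [0,0,0,0,0,0,0],
    [0,0,0,0,0,0,0],
    [0,0,0,0,0,0,0],
    [0,0,0,0,0,0,0]
  ]
}}

```text
time_s: 4.4
ee_pos: [606.4, -144.9, 126.4]
ee_rot: [180.0, 0.0, -156.4]
force: [0.5, 0.3, -0.3]
gripper_width: 0.4
gripper_force: 0.0
```

```bash
python3 - <<'E'
from h import *
show();s=state();T=Ro.from_euler("xyz",s["ee_rot"],degrees=True).as_matrix()
print((T.T@Rc@(tocase(s["ee_pos"])-[-143,-85,126])).round(1))
E
```

```text
t 4.4 case TCP [-193.4  -88.5  126.4] tool x,z in case [-0.643  0.766 -0.   ] [ 0. -0. -1.] Fcase [ 0.4 -0.4 -0.3] w 0.4 gf 0.0
[ 29.7 -40.9  -0.4]
```

Request:
{"method": "step_arm", "body": {
  "steps": [
    [0,0,-10,-7.5,-4.8,0,0],
    [0,0,-10,-7.5,-4.8,0,0],
    [0,0,-10,-7.5,-4.8,0,0],
    [0,0,-10,-7.5,-4.8,0,0],
    [0,0,0,-3,0,0,0],
    [0,0,0,-1,0,0,0],
    [0,0,0,0,0,0,0],
    [0,0,0,0,0,0,0]
  ]
}}

```text
time_s: 5.4
ee_pos: [646.5, -71.3, 115.4]
ee_rot: [-176.2, -5.9, -124.3]
force: [-0.6, -0.6, -0.0]
gripper_width: 0.7
gripper_force: 0.0
```

```bash
python3 - <<'E'
from h import *
show();s=state();T=Ro.from_euler("xyz",s["ee_rot"],degrees=True).as_matrix()
print((T.T@Rc@(tocase(s["ee_pos"])-[-143,-85,126])).round(1))
f=grab_frame("top");im=f["image"]
cv2.imwrite("pics/t2.png",cv2.resize(im[120:260,200:350],None,fx=4,fy=4,interpolation=cv2.INTER_CUBIC))
E
```

```text
t 5.4 case TCP [-111.5 -106.2  115.4] tool x,z in case [-0.946  0.306  0.104] [-0.119 -0.032 -0.992] Fcase [-0.7  0.4 -0. ] w 0.7 gf 0.0
[-37.4 -10.    7.4]
```

View pics/t2.png

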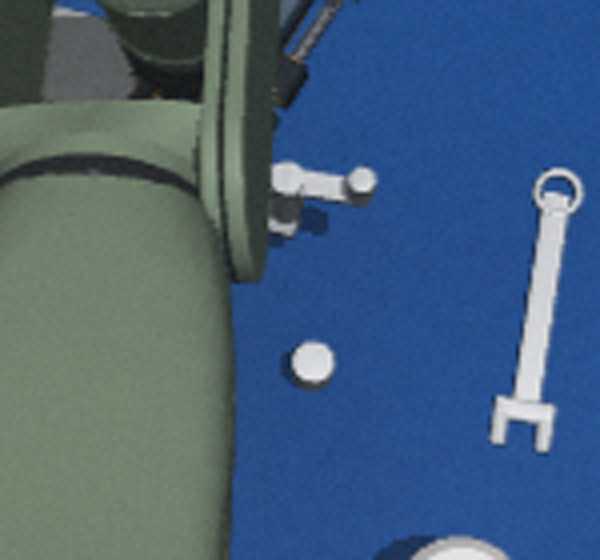

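```bash
python3 - <<'E'
from h import *
s=state();show();print(s["qpos"].round(1),s["qvel"].round(1),s["ee_pos"],s["ee_rot"])
f=grab_frame("scene");im=f["image"]
cv2.imwrite("pics/s2.png",cv2.resize(im[120:290,230:430],None,fx=3.5,fy=3.5,interpolation=cv2.INTER_CUBIC))
E
```

```text
t 5.45 case TCP [-111.4 -106.2  115.4] tool x,z in case [-0.946  0.306  0.104] [-0.119 -0.032 -0.992] Fcase [-0.1 -0.6 -0.1] w 0.1 gf 0.0
[  -3.4   27.9   85.9   -7.7   66.1 -146.2] [0.2 0.  0.1 0.  0.1 0. ] [646.49555046 -71.22521528 115.41877491] [-176.17804846   -5.94859807 -124.26418867]
```

View pics/s2.png

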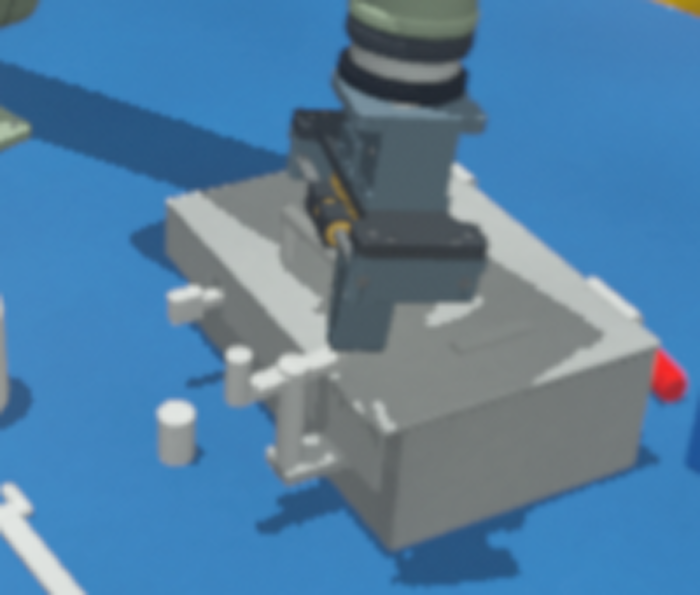

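The view shows the fingers raised just above the lid's front edge and touching nothing; joint 6 is at its limit (-146). The latch is still near 0, with the post at (238,355). I'll rise, level the tool, and turn to yaw 73.6, where the whole push stays within range.

```bash
python3 - <<'E'
from h import *
s=state();A=Ro.from_euler("xyz",s["ee_rot"],degrees=True)
for y in(-124.26,): print(np.degrees((A.inv()*Ro.from_euler("xyz",[180,0,y],degrees=True)).as_rotvec()).round(1))
E
```

```text
[-3.8 -5.9  0.2]
```

Request:
{"method": "step_arm", "body": {
  "steps": [
    [0,0,0,0,0,-30,0],
    [0,0,0,0,0,-40,0],
    [-3.8,-5.9,0,0,0,-15,0],
    [0,0,10.5,0,0,0,0],
    [0,0,10.5,0,0,0,0],
    [0,0,10.5,0,0,0,0],
    [0,0,10.5,0,0,0,0],
    [0,0,10.5,0,0,0,0]
  ]
}}

```text
time_s: 6.5
ee_pos: [647.5, -38.0, 198.4]
ee_rot: [-178.2, -0.1, -179.3]
force: [0.5, -0.2, -0.0]
gripper_width: 0.4
gripper_force: 0.0
```

Request:
{"method": "step_arm", "body": {
  "steps": [
    [0,0,10.5,0,0,0,0],
    [0,0,10.5,0,0,0,0],
    [0,0,10.5,0,0,0,0],
    [0,0,10.5,0,0,0,0],
    [0,0,10.5,0,0,0,0],
    [0,0,10.5,0,0,0,0],
    [0,0,10.5,0,0,0,0],
    [0,0,10.5,0,0,0,0]
  ]
}}

```text
time_s: 7.5
ee_pos: [647.6, -38.0, 198.4]
ee_rot: [-179.7, 1.8, 96.7]
force: [-0.1, -0.9, -0.4]
gripper_width: 0.5
gripper_force: 0.0
```

```bash
cat > n.py <<'E'
import sys
from h import *
# python n.py x y z yaw_offset : tool-axes shift and turn to a case-frame target, tool down
x,y,z,yo=map(float,sys.argv[1:5]);tilt=float(sys.argv[5]) if len(sys.argv)>5 else 0
s=state();show();A=Ro.from_euler("xyz",s["ee_rot"],degrees=True)
B=Ro.from_euler("z",p0[2])*Ro.from_euler("xyz",[180,tilt,90+yo],degrees=True)
d=Rc@np.array([x,y,z])+[p0[0],p0[1],0]-s["ee_pos"]
print("turn",np.degrees((A.inv()*B).as_rotvec()).round(1),"shift now-axes",A.inv().apply(d).round(1),"target-axes",B.inv().apply(d).round(1),"q",s["qpos"].round(0))
E
python3 n.py -185 -52 126 -90
```

```text
t 7.5 case TCP [-79.2 -97.8 198.4] tool x,z in case [ 0.92   0.392 -0.031] [-0.031 -0.008 -1.   ] Fcase [-0.9 -0.1 -0.4] w 0.5 gf 0.0
turn [ 0.1  1.8 23.1] shift now-axes [-77.1 -83.3  75.3] target-axes [-105.8  -45.8   72.4] q [ -3.  25.  78.  -2.  77. -10.]
```

Request:
{"method": "step_arm", "body": {
  "steps": [
    [0,1.8,7,0,0,0,0],
    [0,0,8,0,0,0,0],
    [0,0,8,0,0,0,0],
    [0,0,0,-35,-15,0,0],
    [0,0,0,-35,-15,0,0],
    [0,0,0,-36,-16,0,0],
    [0,0,0,0,0,20,0],
    [0,0,0,0,0,20,0]
  ]
}}

```text
time_s: 8.5
ee_pos: [574.0, -127.9, 158.7]
ee_rot: [-179.9, 0.1, 74.0]
force: [-0.6, 0.7, -0.9]
gripper_width: 0.6
gripper_force: 0.0
```

```bash
python3 n.py -185 -52 126 -90
```

```text
t 8.5 case TCP [-186.2  -52.5  158.7] tool x,z in case [ 1.     0.006 -0.001] [-0.001  0.002 -1.   ] Fcase [ 0.5  0.8 -0.9] w 0.6 gf 0.0
turn [-0.1  0.1  0.3] shift now-axes [ 1.2 -0.5 32.7] target-axes [ 1.2 -0.5 32.7] q [-14.  21.  91.  -0.  69.   2.]
```

Request:
{"method": "step_arm", "body": {
  "steps": [
    [0,0,0,0,0,16,0],
    [0,0,0,0,0,16,0],
    [0,0,0,0,5,0,0],
    [0,0,0,0,5,0,0],
    [0,0,-10,-3.7,7.5,0,0],
    [0,0,-10,-3.7,7.5,0,0],
    [0,0,0,0,0,0,0],
    [0,0,0,0,0,0,0]
  ]
}}

```text
time_s: 9.5
ee_pos: [597.2, -139.6, 126.9]
ee_rot: [-179.8, 0.0, 94.0]
force: [0.4, -1.0, 0.1]
gripper_width: 0.6
gripper_force: 0.0
```

```bash
cat > l.py <<'E'
from h import *
show();s=state();T=Ro.from_euler("xyz",s["ee_rot"],degrees=True).as_matrix()
print("in tool rel axis",(T.T@Rc@(tocase(s["ee_pos"])-[-143,-85,126])).round(1),"yaw rel",(s["ee_rot"][2]-73.64)%360,s["qpos"][5])
E
python3 l.py; python3 - <<'E'
from h import *
im=grab_frame("scene")["image"]
cv2.imwrite("pics/s3.png",cv2.resize(im[120:290,230:430],None,fx=3.5,fy=3.5,interpolation=cv2.INTER_CUBIC))
E
```

```text
t 9.5 case TCP [-190.8  -78.1  126.9] tool x,z in case [ 0.938  0.347 -0.   ] [-0.001  0.003 -1.   ] Fcase [-0.9 -0.6  0.1] w 0.6 gf 0.0
in tool rel axis [-42.5 -23.1  -0.8] yaw rel 20.329872169786185 -18.142848289441403
```

View pics/s3.png

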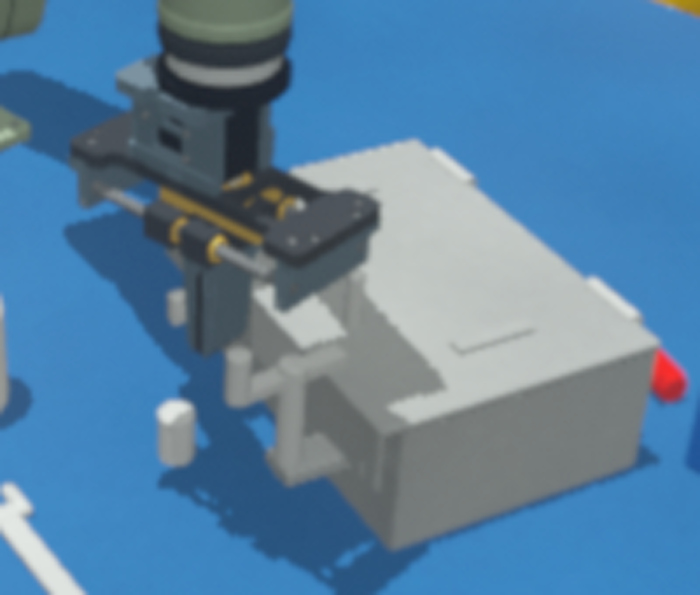

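The fingers (tip near (205,350)) stand just behind the post (238,350) on its +y side, so I'll keep turning.

Request:
{"method": "step_arm", "body": {
  "steps": [
    [0,0,-10,-3.5,7.5,0,0],
    [0,0,-10,-3.5,7.5,0,0],
    [0,0,-10,-3.5,7.5,0,0],
    [0,0,-10,-3.5,7.5,0,0],
    [0,0,-10,-3.5,7.5,0,0],
    [0,0,0,0,0,0,0],
    [0,0,0,0,0,0,0],
    [0,0,0,0,0,0,0]
  ]
}}

```text
time_s: 10.55
ee_pos: [636.8, -140.3, 126.5]
ee_rot: [-179.9, -0.1, 144.0]
force: [-0.1, 0.2, -0.8]
gripper_width: 0.3
gripper_force: 0.0
```

```bash
python3 l.py
```

```text
t 10.55 case TCP [-180.4 -116.4  126.5] tool x,z in case [0.336 0.942 0.003] [-0.001  0.003 -1.   ] Fcase [ 0.1  0.1 -0.8] w 0.3 gf 0.0
in tool rel axis [-42.1 -24.7  -0.6] yaw rel 70.36171728984662 -67.38657264095795
```

Request:
{"method": "step_arm", "body": {
  "steps": [
    [0,0,-8,-3,6,0,0],
    [0,0,0,0,2,0,0],
    [0,0,0,0,2,0,0],
    [0,0,0,0,0,0,0],
    [0,0,0,0,0,0,0],
    [0,0,0,0,-10,0,0],
    [0,0,0,0,-10,0,0],
    [0,0,0,0,0,-35,0]
  ]
}}

```text
time_s: 11.55
ee_pos: [633.1, -152.2, 158.8]
ee_rot: [-179.8, -0.6, 152.0]
force: [0.2, 0.4, 0.0]
gripper_width: 0.7
gripper_force: 0.0
```

Request:
{"method": "step_arm", "body": {
  "steps": [
    [0,0,0,0,0,-40,0],
    [0,0,0,0,-40,0,0],
    [0,0,0,0,0,0,0],
    [0,0,0,0,0,0,0.6],
    [0,0,0,0,0,0,0.6],
    [0,0,0,0,0,0,0.6],
    [0,0,0,0,0,0,0.6],
    [0,0,0,0,0,0,0.6]
  ]
}}

```text
time_s: 12.55
ee_pos: [617.2, -186.4, 201.4]
ee_rot: [-179.9, -0.2, 152.1]
force: [-0.4, 1.0, 0.1]
gripper_width: 47.5
gripper_force: 0.0
```

```bash
python3 l.py; python3 - <<'E'
from h import *
im=grab_frame("scene")["image"];im2=grab_frame("top")["image"]
a=cv2.resize(im[140:290,240:390],(400,400),interpolation=cv2.INTER_CUBIC);b=cv2.resize(im2[120:260,200:340],(400,400),interpolation=cv2.INTER_CUBIC)
cv2.imwrite("pics/st4.png",np.hstack([a,b]))
E
python3 n.py -75 0 170 0
```

```text
t 12.55 case TCP [-230.1 -110.5  201.4] tool x,z in case [0.2   0.98  0.003] [-0.001  0.003 -1.   ] Fcase [0.8 0.7 0.1] w 47.5 gf 0.0
in tool rel axis [-42.2 -80.4 -75.4] yaw rel 78.48297272385851 -79.89826482928426
t 12.65 case TCP [-230.3 -110.5  201.5] tool x,z in case [0.2   0.98  0.003] [-0.001  0.003 -1.   ] Fcase [1.  0.1 1.7] w 53.6 gf 0.0
turn [ -0.1  -0.2 -11.5] shift now-axes [139.3 130.1  31.6] target-axes [110.5 155.3  31.5] q [-18.  24.  79.  -0.  77. -80.]
```

View pics/st4.png

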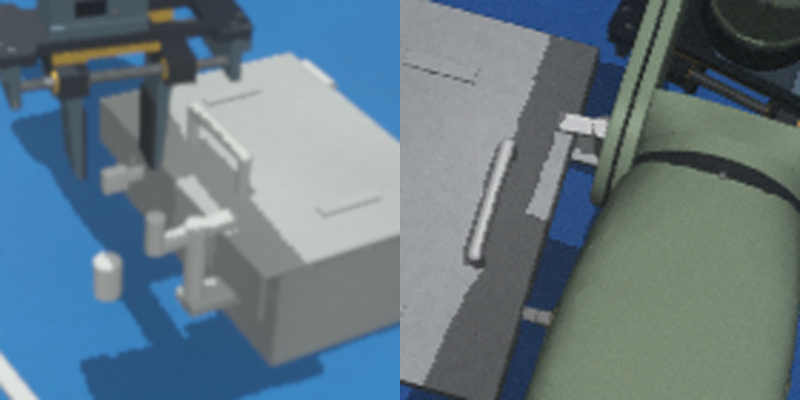

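The latch has not moved: the post is still at (155,215) in the left half, with the bar over the lid. The pusher must have missed it. I'll triangulate the post and check the tool tip's projection.

```bash
python3 - <<'E'
from h import *
s=state();T=Ro.from_euler("xyz",s["ee_rot"],degrees=True).as_matrix()
f=grab_frame("scene");c=cam(f);f2=grab_frame("top");c2=cam(f2)
for sg in(-1,1): print("tip pred",proj(c,s["ee_pos"]+T[:,1]*sg*s["gripper_width"]/2))
ps=np.array([[240+155/2.667,140+213/2.667]]);pt=np.array([[130+482/3-.33,100+194/3-.33]])
def tri(a,b):
    (o1,v1),(o2,v2)=ray(c,a),ray(c2,b);v1=v1[0];v2=v2[0]
    k=np.linalg.lstsq(np.c_[v1,-v2],o2-o1,rcond=None)[0];A=o1+k[0]*v1;B=o2+k[1]*v2
    return tocase((A+B)/2).round(1),np.linalg.norm(A-B).round(1)
print("post top",tri(ps,pt))
for n,a,b in [("handle-45",(358/4+240,238/4+140),(322/3+130,213/3+100)),("handle+45",(289/4+240,161/4+140),(289/3+130,330/3+100)),("corner -119,-150",(388/4+240,413/4+140),(416/3+130,110/3+100)),("corner -119,150",(147/4+240,150/4+140),(311/3+130,487/3+100))]:
    print(n,tri(np.array([a]),np.array([b])))
im=f["image"];cv2.imwrite("pics/s5.png",cv2.resize(im[140:260,220:380],None,fx=5,fy=5,interpolation=cv2.INTER_CUBIC))
E
```

```text
tip pred [[268.2644796  211.79303755]]
tip pred [[294.25226141 208.04082137]]
post top (array([-182.6,  -90.5,  148. ]), np.float64(4.2))
handle-45 (array([-74.4, -44.5, 141.2]), np.float64(0.0))
handle+45 (array([-72.8,  45.6, 142. ]), np.float64(6.2))
corner -119,-150 (array([-117.4, -151.2,  105.6]), np.float64(0.7))
corner -119,150 (array([-117.8,  150.3,  104.6]), np.float64(5.7))
```

View pics/s5.png

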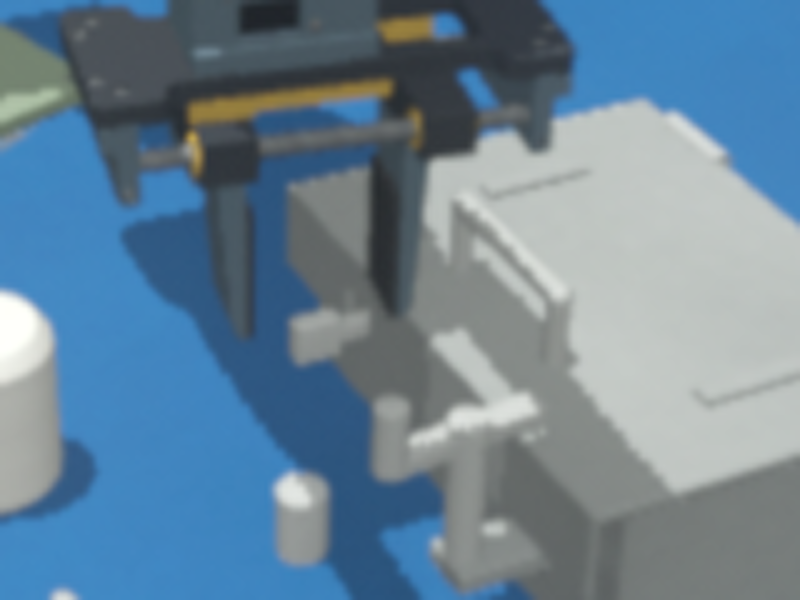

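The tips appear at raw pixels (269,207) and (300,203), against predicted (268,212) and (294,208). The post at (390,400) in the crop is untouched. I've now used all 10 views, so from here I'll check numerically, starting with the tool calibration.

```bash
python3 - <<'E'
from h import *
s=state();f=grab_frame("wrist");c=cam(f,s);print(f["tool_from_camera"].round(3),f["fovy"])
print("TCP in wrist px",proj(c,s["ee_pos"]))
T=Ro.from_euler("xyz",s["ee_rot"],degrees=True).as_matrix()
for sg in(-1,1):print(proj(c,s["ee_pos"]+T[:,1]*sg*s["gripper_width"]/2))
g=grab_frame("scene");cs=cam(g)
# dark finger mask in scene, tip = lowest pixel
im=g["image"].astype(int);hsv=cv2.cvtColor(g["image"],cv2.COLOR_BGR2HSV)
for y in range(190,214,2):
    print(y,[f"{h},{sa},{v}" for h,sa,v in hsv[y,262:306:4]])
im0=cv2.imread("pics/scene0.png");h0=cv2.cvtColor(im0,cv2.COLOR_BGR2HSV)
R0=Ro.from_euler("xyz",[180,0,154.46],degrees=True).as_matrix()
for sg in(-1,1):print("init tips",proj(cs,np.array([247.7,518.3,189.4])+R0[:,1]*sg*45.6))
E
```

```text
[[ 0.00000e+00 -9.57000e-01 -2.89000e-01  8.26660e+01]
 [ 1.00000e+00  0.00000e+00  1.00000e-03  8.90000e-01]
 [-1.00000e-03 -2.89000e-01  9.57000e-01 -1.94135e+02]
 [ 0.00000e+00  0.00000e+00  0.00000e+00  1.00000e+00]] 64.16040403858462
TCP in wrist px [[276.72045655 243.98322735]]
[[233.17144463 243.95891607]]
[[320.26595527 243.9773176 ]]
190 ['105,95,89', '101,64,99', '106,119,90', '106,163,127', '100,29,104', '90,15,102', '83,10,103', '78,10,124', '96,19,68', '105,37,55', '100,54,99']
192 ['105,99,93', '101,65,98', '106,118,91', '105,165,128', '103,50,107', '90,10,102', '84,12,103', '84,12,106', '102,19,67', '105,36,56', '100,54,100']
194 ['105,109,96', '102,64,100', '106,118,91', '105,166,126', '106,132,122', '90,13,102', '90,13,102', '90,13,102', '100,25,62', '103,32,55', '99,48,102']
196 ['105,128,106', '102,64,99', '106,119,92', '105,163,128', '105,163,127', '100,22,104', '90,10,103', '84,12,103', '96,16,80', '105,36,57', '99,38,106']
198 ['105,149,120', '102,65,98', '107,119,92', '105,161,127', '105,161,127', '106,94,117', '90,12,103', '83,9,111', '90,11,96', '101,36,57', 
[... 473 characters left out ...]
06 ['105,161,130', '105,122,115', '106,126,97', '105,163,128', '102,26,128', '75,7,152', '70,5,146', '70,5,142', '84,12,109', '84,13,102', '83,10,103']
208 ['105,162,131', '105,162,129', '105,156,124', '105,162,129', '104,26,127', '68,7,147', '68,7,145', '83,9,112', '90,10,102', '83,10,102', '84,13,102']
210 ['105,167,157', '105,163,130', '105,164,129', '105,162,129', '105,40,127', '75,7,143', '78,9,135', '90,13,102', '90,10,103', '84,12,103', '84,13,102']
212 ['104,168,185', '105,164,129', '105,163,130', '105,162,129', '106,112,130', '106,71,129', '106,89,118', '90,13,101', '84,12,103', '84,12,103', '83,10,102']
init tips [[349.61791139  85.18716517]]
init tips [[374.47474752  82.73899836]]
```

The tips look 10–18 mm short of the reported TCP, both at the start and now. A lower push (TCP z about 108) is safe beside the bar either way, so I'll redo it lower.

Request:
{"method": "step_arm", "body": {
  "steps": [
    [0,0,10,0,0,0,0],
    [0,0,10,0,0,0,0],
    [0,0,10,0,0,0,0],
    [0,0,10,0,0,0,0],
    [0,0,10,0,0,0,0],
    [0,0,10,0,0,0,0],
    [0,0,10,0,0,0,0],
    [0,0,8.5,0,0,0,0]
  ]
}}

```text
time_s: 13.85
ee_pos: [617.2, -186.7, 201.5]
ee_rot: [-179.8, 0.1, 73.3]
force: [0.0, 0.5, 0.3]
gripper_width: 0.2
gripper_force: 0.0
```

```bash
python3 n.py -185 -50 108 -90; python3 - <<'E'
from h import *
s=state();g=grab_frame("scene");c=cam(g);a=proj(c,s["ee_pos"])[0];print(a)
hsv=cv2.cvtColor(g["image"],cv2.COLOR_BGR2HSV);x=int(a[0])
for y in range(int(a[1])-14,int(a[1])+6): print(y,[f"{sa},{v}" for h,sa,v in hsv[y,x-10:x+12:2]])
E
```

```text
t 13.85 case TCP [-230.5 -110.5  201.5] tool x,z in case [ 1.    -0.006 -0.001] [-0.001  0.003 -1.   ] Fcase [0.5 0.1 0.3] w 0.2 gf 0.0
turn [-0.2  0.1 -0.3] shift now-axes [ 45.2 -60.5  93.6] target-axes [ 45.5 -60.5  93.5] q [-18.  24.  79.  -0.  77.  -1.]
[281.24018155 209.91835037]
195 ['153,123', '79,90', '68,83', '68,94', '64,95', '67,95', '64,95', '64,95', '67,95', '64,95', '56,95']
196 ['155,123', '84,91', '68,82', '65,94', '64,95', '67,95', '64,95', '62,94', '64,95', '64,95', '54,94']
197 ['154,124', '83,92', '68,83', '67,95', '67,95', '67,95', '67,95', '65,94', '65,94', '64,95', '52,94']
198 ['158,123', '84,91', '68,83', '67,95', '66,96', '64,95', '64,95', '66,96', '64,95', '64,95', '51,95']
199 ['159,125', '88,93', '66,85', '65,94', '70,95', '66,96', '67,95', '64,95', '63,93', '64,92', '41,93']
200 ['163,128', '96,98', '69,89', '67,95', '66,96', '64,95', '63,93', '62,95', '57,90', '42,92', '24,96']
201 ['161,128', '115,104', '71,93', '64,96', '64,95', '60,94', '53,96', '34,104', '26,100', '17,106', '11,112']
202 ['167,127', '144,117', '83,98', '67,95', '50,97', '34,105', '
[... 731 characters left out ...]
, '164,129', '163,128', '108,127', '7,137', '7,145', '7,145', '9,144', '8,136', '12,105', '10,101']
210 ['164,129', '164,129', '162,129', '116,127', '9,135', '9,144', '7,143', '11,137', '8,129', '13,102', '13,102']
211 ['165,130', '167,130', '164,129', '135,128', '23,136', '15,139', '22,138', '44,128', '16,111', '13,102', '13,102']
212 ['163,130', '166,129', '164,129', '153,128', '57,135', '51,134', '88,128', '116,127', '47,108', '15,102', '13,102']
213 ['163,130', '165,130', '163,128', '164,129', '123,131', '124,130', '153,128', '159,127', '95,116', '18,102', '10,101']
214 ['165,130', '165,130', '163,128', '164,129', '164,129', '164,129', '164,129', '163,128', '134,124', '29,104', '13,102']
```

The shut fingers' end face is centred near (282,200.5), against a predicted TCP at (281,210). So the real tips are about 20 mm above the reported TCP. I'll work with tip z = reported z + 20.

Request:
{"method": "step_arm", "body": {
  "steps": [
    [0,0,0,22,-30,0,0],
    [0,0,0,23,-30,0,0],
    [0,0,0,0,0,32,0],
    [0,0,0,0,0,32,0],
    [0,0,0,0,0,32,0],
    [0,0,0,0,6,0,0],
    [0,0,0,0,6,0,0],
    [0,0,0,0,0,0,0]
  ]
}}

```text
time_s: 14.9
ee_pos: [585.3, -130.4, 107.2]
ee_rot: [180.0, 0.1, 73.6]
force: [-0.2, 0.1, -0.7]
gripper_width: 0.5
gripper_force: 0.0
```

Request:
{"method": "step_arm", "body": {
  "steps": [
    [0,0,-10,-3.6,7.5,0,0],
    [0,0,-10,-3.6,7.5,0,0],
    [0,0,-10,-3.6,7.5,0,0],
    [0,0,-10,-3.6,7.5,0,0],
    [0,0,0,0,0,0,0],
    [0,0,0,0,0,0,0],
    [0,0,0,0,0,0,0],
    [0,0,0,0,0,0,0]
  ]
}}

```text
time_s: 15.9
ee_pos: [612.5, -144.7, 105.7]
ee_rot: [-179.8, -0.1, 113.6]
force: [-0.1, -0.3, 0.5]
gripper_width: 0.4
gripper_force: 0.0
```

```bash
python3 l.py; python3 - <<'E'
from h import *
a=cv2.imread("pics/scene0.png");b=grab_frame("scene");c=cam(b);b=b["image"]
w=lambda q:Rc@np.array(q,float)+[p0[0],p0[1],0]
for th in(0.12,.3,.5,.6,.7,.9,1.2,1.35):
    q=proj(c,w((-143-42*np.cos(th),-85-42*np.sin(th),133)))[0];i=q.round().astype(int)
    print(th,q.round(1),[a[i[1]+k,i[0]].tolist() for k in(0,)],[b[i[1],i[0]+k].tolist() for k in(-1,0,1)])
E
```

```text
t 15.9 case TCP [-191.5  -94.3  105.7] tool x,z in case [0.767 0.642 0.001] [-0.001  0.003 -1.   ] Fcase [-0.3 -0.   0.5] w 0.4 gf 0.0
in tool rel axis [-43.2 -24.   20.4] yaw rel 39.92535626166183 -37.8502410390077
0.12 [296.  225.8] [[149, 150, 146]] [[97, 88, 72], [96, 85, 70], [87, 77, 63]]
0.3 [298.2 227.4] [[147, 149, 144]] [[88, 78, 64], [87, 76, 62], [95, 85, 72]]
0.5 [301.3 229. ] [[161, 164, 159]] [[119, 109, 98], [127, 128, 122], [135, 138, 134]]
0.6 [303.  229.7] [[184, 187, 183]] [[136, 139, 134], [140, 143, 138], [142, 145, 141]]
0.7 [304.8 230.2] [[202, 205, 201]] [[142, 145, 141], [142, 144, 140], [138, 140, 136]]
0.9 [308.6 231. ] [[136, 138, 133]] [[151, 154, 150], [154, 157, 153], [151, 153, 149]]
1.2 [314.6 231.2] [[141, 143, 139]] [[139, 141, 137], [139, 141, 138], [131, 134, 130]]
1.35 [317.5 231. ] [[123, 124, 119]] [[131, 134, 130], [121, 123, 119], [114, 116, 111]]
```

The dark finger now fills the post's old pixels and the post sits near θ≈0.65, so the latch is turning. I'll carry on to about 1.37.

Request:
{"method": "step_arm", "body": {
  "steps": [
    [0,0,-10,-3.5,7.6,0,0],
    [0,0,-10,-3.5,7.6,0,0],
    [0,0,-10,-3.5,7.6,0,0],
    [0,0,-10,-3.5,7.6,0,0],
    [0,0,0,0,2,0,0],
    [0,0,0,0,0,0,0],
    [0,0,0,0,0,0,0],
    [0,0,0,0,0,0,0]
  ]
}}

```text
time_s: 16.95
ee_pos: [645.1, -135.2, 105.4]
ee_rot: [-179.9, -0.2, 153.6]
force: [-0.9, -1.1, 0.4]
gripper_width: 0.5
gripper_force: 0.7
```

```bash
python3 l.py
```

```text
t 16.95 case TCP [-173.1 -122.8  105.4] tool x,z in case [0.175 0.985 0.003] [-0.001  0.003 -1.   ] Fcase [-1.3  0.5  0.4] w 0.5 gf 0.7
in tool rel axis [-42.6 -23.   20.5] yaw rel 79.9114809499046 -76.33541617310831
```

Request:
{"method": "step_arm", "body": {
  "steps": [
    [0,0,0,0,-10,0,0],
    [0,0,0,0,-15,0,0],
    [0,0,0,0,0,-40,0],
    [0,0,0,0,0,-40,0],
    [0,0,-10,0,0,0,0.6],
    [0,0,0,30,30,0,0.6],
    [0,0,0,30,30,0,0.6],
    [0,0,0,30,30,0,0.6]
  ]
}}

```text
time_s: 17.95
ee_pos: [572.4, -45.5, 185.5]
ee_rot: [-180.0, -0.2, 163.5]
force: [-0.1, 0.5, 0.5]
gripper_width: 37.9
gripper_force: 0.0
```

```bash
python3 n.py -74 0 185 0; python3 - <<'E'
from h import *
b=grab_frame("scene");c=cam(b);b=b["image"];a=cv2.imread("pics/scene0.png")
w=lambda q:Rc@np.array(q,float)+[p0[0],p0[1],0]
for th in(0.12,.6,1.0,1.2,1.36,1.5):
    q=proj(c,w((-141.5-42*np.cos(th),-85-42*np.sin(th),133)))[0];i=q.round().astype(int)
    print(th,q.round(1),a[i[1],i[0]-5:i[0]+6:1].mean(1).round().tolist(),b[i[1],i[0]-5:i[0]+6].mean(1).round().tolist())
E
```

```text
t 17.95 case TCP [-107.6  -27.8  185.5] tool x,z in case [0.002 1.    0.003] [-0.001  0.003 -1.   ] Fcase [0.4 0.2 0.5] w 37.9 gf 0.0
turn [-0.  -0.2 -0.1] shift now-axes [27.9 33.6  0.6] target-axes [27.8 33.6  0.5] q [ -6.  19.  90.  -0.  72. -79.]
0.12 [296.6 225.6] [100.0, 105.0, 121.0, 140.0, 148.0, 149.0, 147.0, 144.0, 138.0, 132.0, 142.0] [98.0, 98.0, 97.0, 91.0, 90.0, 93.0, 98.0, 101.0, 101.0, 101.0, 101.0]
0.6 [303.6 229.5] [142.0, 141.0, 161.0, 198.0, 209.0, 217.0, 217.0, 213.0, 210.0, 202.0, 185.0] [99.0, 95.0, 98.0, 100.0, 100.0, 100.0, 101.0, 100.0, 101.0, 104.0, 119.0]
1.0 [311.2 231. ] [155.0, 148.0, 140.0, 136.0, 137.0, 138.0, 140.0, 143.0, 144.0, 141.0, 133.0] [101.0, 101.0, 106.0, 120.0, 138.0, 164.0, 191.0, 168.0, 147.0, 146.0, 149.0]
1.2 [315.2 231. ] [137.0, 138.0, 140.0, 143.0, 144.0, 141.0, 133.0, 122.0, 118.0, 118.0, 114.0] [138.0, 164.0, 191.0, 168.0, 147.0, 146.0, 149.0, 147.0, 142.0, 138.0, 127.0]
1.36 [318.3 230.7] [143.0, 144.0, 141.0, 133.0, 122.0, 118.0, 118.0, 114.0, 106.0, 104.0, 108.0] [168.0, 147.0, 146.0, 149.0, 147.0, 142.0, 138.0, 127.0, 119.0, 117.0, 117.0]
1.5 [320.9 230.2] [132.0, 123.0, 119.0, 117.0, 114.0, 106.0, 104.0, 107.0, 118.0, 138.0, 164.0] [151.0, 150.0, 145.0, 140.0, 130.0, 120.0, 117.0, 116.0, 119.0, 136.0, 163.0]
```

Post now at θ≈1.22–1.3, clear of the lid. Next I'll move to the handle and grasp it.

Request:
{"method": "step_arm", "body": {
  "steps": [
    [0,0,0,14,17,0,0.6],
    [0,0,0,14,17,0,0.6],
    [0,0,0,0,0,20,0.6],
    [0,0,0,0,0,20,0.6],
    [0,0,0,0,0,18,0.6],
    [0,0,0,0,0,10,0.6],
    [0,0,0,0,0,5,0.6],
    [0,0,0,0,0,0,0.6]
  ]
}}

```text
time_s: 19.0
ee_pos: [556.2, -5.2, 112.7]
ee_rot: [-179.9, -0.2, 163.6]
force: [-0.5, 0.4, -0.4]
gripper_width: 54.9
gripper_force: 0.0
```

```bash
python3 n.py -74 0 107 0
```

```text
t 19.0 case TCP [-73.5  -0.9 112.7] tool x,z in case [0.001 1.    0.003] [-0.001  0.003 -1.   ] Fcase [ 0.2  0.6 -0.4] w 54.9 gf 0.0
turn [-0.1 -0.2 -0. ] shift now-axes [ 0.9 -0.5  5.7] target-axes [ 0.9 -0.5  5.7] q [ -2.  20.  99.  -0.  61. -75.]
```

Request:
{"method": "step_arm", "body": {
  "steps": [
    [0,0,0,0,0,4,0.6],
    [0,0,0,0,0,0,0],
    [0,0,0,0,0,0,0],
    [0,0,0,0,0,0,0],
    [0,0,0,0,0,0,0],
    [0,0,0,0,0,0,0],
    [0,0,0,0,0,0,0],
    [0,0,0,0,0,0,0]
  ],
  "force": 35
}}

```text
time_s: 20.0
ee_pos: [556.7, -3.3, 108.7]
ee_rot: [179.8, -0.2, 163.5]
force: [0.5, 5.6, -0.6]
gripper_width: 11.3
gripper_force: 35.0
```

```bash
python3 n.py -74 0 107 0
```

```text
t 20.0 case TCP [-71.5  -0.9 108.7] tool x,z in case [0.002 1.    0.003] [ 0.003  0.003 -1.   ] Fcase [ 5.5  1.1 -0.6] w 11.3 gf 35.0
turn [ 0.2 -0.2 -0.1] shift now-axes [ 0.9 -2.5  1.7] target-axes [ 0.9 -2.5  1.7] q [ -2.  20.  99.   0.  61. -75.]
```

Request:
{"method": "step_arm", "body": {
  "steps": [
    [0,0,0,0,1.5,-3,0],
    [0,0,0,0,1.5,-3,0],
    [0,0,0,0,1,-3,0],
    [0,0,0,0,1,-3,0],
    [0,0,0,0,1,-3,0],
    [0,0,0,0,1,-3,0],
    [0,0,0,0,1,-3,0],
    [0,0,0,0,0,0,0]
  ]
}}

```text
time_s: 21.0
ee_pos: [558.4, 2.5, 130.2]
ee_rot: [-179.9, -0.2, 163.6]
force: [3.2, 1.7, -7.8]
gripper_width: 11.1
gripper_force: 35.0
```

```bash
python3 n.py -74 0 107 0
```

```text
t 21.0 case TCP [-65.5  -0.9 130.2] tool x,z in case [0.001 1.    0.003] [-0.001  0.003 -1.   ] Fcase [ 2.5 -2.6 -7.8] w 11.1 gf 35.0
turn [-0.1 -0.2 -0. ] shift now-axes [ 0.8 -8.5 23.2] target-axes [ 0.9 -8.5 23.2] q [ -1.  19.  97.  -0.  64. -75.]
```

The lid is up about 0.12 rad at -8 N, as expected. Now I'll release it, retreat upward, and turn by 90° for the catch.

Request:
{"method": "step_arm", "body": {
  "steps": [
    [0,0,0,0,0,1,0.5],
    [0,0,0,0,0,0,0.5],
    [0,0,0,0,0,0,0.5],
    [0,0,0,0,0,0,0.5],
    [0,0,0,0,0,-25,0.5],
    [0,0,0,0,0,-30,0.5],
    [0,0,0,0,0,-30,0.5],
    [0,0,10,0,0,0,0.3]
  ]
}}

```text
time_s: 22.0
ee_pos: [560.2, 2.4, 216.6]
ee_rot: [180.0, 0.1, 153.3]
force: [0.4, 0.6, -1.3]
gripper_width: 38.6
gripper_force: 0.0
```

Request:
{"method": "step_arm", "body": {
  "steps": [
    [0,0,10,0,0,0,0],
    [0,0,10,0,0,0,0],
    [0,0,10,0,0,0,0],
    [0,0,10,0,0,0,0],
    [0,0,10,0,0,0,0],
    [0,0,10,0,0,0,0],
    [0,0,10,0,0,0,0],
    [0,0,10,0,0,0,0]
  ]
}}

```text
time_s: 23.0
ee_pos: [558.5, 2.4, 213.7]
ee_rot: [-179.8, 0.1, 73.3]
force: [-0.5, -0.0, 0.5]
gripper_width: 0.8
gripper_force: 0.0
```

```bash
python3 - <<'E'
from h import *
p=np.load("pose.npy");p[:2]+=Rc[:2,0]*3;np.save("pose.npy",p)
E
python3 n.py -145 105 130 -90 -15
python3 - <<'E'
from h import *
b=grab_frame("scene");c=cam(b);b=b["image"];a=cv2.imread("pics/scene0.png")
w=lambda q:Rc@np.array(q,float)+[p0[0],p0[1],0]
# lid side corner (y=150): where is the lid's front +y corner and the handle?
for al in(0,.05,.1,.13,.16,.2):
    R=lambda x,z:(100+x*np.cos(al)+z*np.sin(al),-x*np.sin(al)+z*np.cos(al)+104)
    print(al,[proj(c,w((R(x,z)[0],y,R(x,z)[1])))[0].round(1).tolist() for x,y,z in((-219,150,4),(-219,-150,4),(-219,-150,-44))])
for x in (330,334,338):
  print(x,"before",a[225:256,x].mean(1).astype(int).tolist(),"now",b[225:256,x].mean(1).astype(int).tolist())
E
```

```text
t 23.0 case TCP [-68.5  -1.  213.7] tool x,z in case [ 1.    -0.006 -0.001] [-0.001  0.003 -1.   ] Fcase [-0.2  0.5  0.5] w 0.8 gf 0.0
turn [-0.1 15.1 -0.4] shift now-axes [ -77.1 -105.2   84.1] target-axes [ -95.5 -106.    61. ] q [-1. 16. 89. -0. 75. 16.]
0 [[276.3, 176.4], [337.2, 241.9], [335.6, 258.9]]
0.05 [[276.5, 172.7], [337.7, 237.8], [335.2, 255.3]]
0.1 [[276.9, 169.0], [338.5, 233.6], [335.0, 251.6]]
0.13 [[277.2, 166.7], [339.1, 231.1], [335.0, 249.3]]
0.16 [[277.5, 164.4], [339.8, 228.5], [335.1, 247.0]]
0.2 [[278.2, 161.3], [340.8, 225.0], [335.3, 243.8]]
330 before [193, 194, 193, 193, 193, 193, 193, 192, 187, 175, 152, 131, 119, 116, 117, 118, 117, 116, 117, 118, 117, 117, 117, 117, 116, 116, 116, 116, 112, 105, 101] now [124, 124, 126, 127, 127, 127, 127, 127, 127, 128, 128, 128, 127, 127, 127, 127, 127, 126, 124, 119, 111, 105, 107, 117, 125, 123, 116, 112, 107, 101, 100]
334 before [195, 195, 194, 193, 193, 193, 193, 192, 193, 193, 193, 192, 188, 177, 156, 132, 118, 115, 115, 115, 116, 115, 115, 115, 116, 116, 116, 116, 115, 116, 115] now [186, 178, 162, 144, 129, 125, 125, 126, 126, 126, 126, 126, 126, 126, 126, 126, 126, 126, 125, 126, 126, 126, 125, 121, 112, 104, 100, 99, 98, 98, 98]
338 before [195, 194, 194, 194, 194, 194, 193, 193, 194, 194, 194, 194, 194, 194, 194, 193, 190, 180, 156, 128, 117, 116, 116, 116, 116, 115, 115, 114, 113, 113, 113] now [191, 191, 191, 190, 188, 183, 173, 153, 135, 126, 125, 125, 124, 123, 122, 121, 121, 120, 119, 118, 115, 115, 114, 111, 108, 105, 100, 98, 97, 97, 97]
```

The lid's front edge rose about 11 px, so it stands ajar at about 0.13 rad. Next is the catch.

Request:
{"method": "step_arm", "body": {
  "steps": [
    [0,0,0,-25,-35,0,0],
    [0,0,0,-26,-35,0,0],
    [0,0,0,-26,-35,0,0],
    [0,7.5,0,0,0,0,0],
    [0,7.5,0,0,0,0,0],
    [0,0,0,-10,0,40,0],
    [0,0,0,-10,0,40,0],
    [0,0,0,0,0,0,0]
  ]
}}

```text
time_s: 24.05
ee_pos: [434.0, -39.9, 129.6]
ee_rot: [-179.5, -14.9, 73.6]
force: [0.2, 0.8, 0.8]
gripper_width: 0.5
gripper_force: 0.0
```

```bash
python3 n.py -145 105 48 -90 -15
```

```text
t 24.05 case TCP [-144.1  106.6  129.6] tool x,z in case [ 0.966 -0.002  0.258] [ 0.258  0.009 -0.966] Fcase [0.8 0.1 0.8] w 0.5 gf 0.0
turn [-0.5  0.  -0.1] shift now-axes [-21.9   2.3  78.6] target-axes [-22.    1.6  78.6] q [-19.   9. 114.  17.  60. -12.]
```

Request:
{"method": "step_arm", "body": {
  "steps": [
    [0,0,0,-5.5,0,20,0],
    [0,0,0,-5.5,0,20,0],
    [0,0,0,-5.5,0,20,0],
    [0,0,0,-5.5,0,18,0],
    [0,0,0,0,0,0,0],
    [0,0,0,0,4,0,0],
    [0,0,0,0,4,0,0],
    [0,0,0,0,0,0,0]
  ]
}}

```text
time_s: 25.05
ee_pos: [444.4, -44.0, 51.2]
ee_rot: [-179.9, -14.9, 73.6]
force: [-0.9, 0.4, -0.1]
gripper_width: 0.8
gripper_force: 0.0
```

```bash
python3 n.py -145 60 48 -90 -15; python3 - <<'E'
from h import *
s=state();f=grab_frame("scene");c=cam(f);T=Ro.from_euler("xyz",s["ee_rot"],degrees=True).as_matrix()
print("real tip px",proj(c,s["ee_pos"]-20*T[:,2]),"paddle", proj(c,[Rc@np.array(q)+[p0[0],p0[1],0] for q in((-142.5,70,70),(-142.5,76,70),(-155,76,82),(-155,64,58))]).round(1).tolist())
cv2.imwrite("pics/s6.png",f["image"]);hsv=cv2.cvtColor(f["image"],cv2.COLOR_BGR2HSV)
for y in range(196,216):print(y,[f"{a},{b}" for _,a,b in hsv[y,268:298:2]])
E
```

```text
t 25.05 case TCP [-145.2   95.4   51.2] tool x,z in case [ 0.966 -0.001  0.258] [ 0.258  0.001 -0.966] Fcase [ 0.1  1.  -0.1] w 0.8 gf 0.0
turn [-0.1  0.1 -0. ] shift now-axes [-0.6 35.4  3.1] target-axes [-0.6 35.4  3.2] q [-19.  16. 119.  20.  48. -17.]
real tip px [[274.5336558  201.88077655]] paddle [[281.7, 206.4], [280.7, 205.2], [276.2, 202.5], [278.3, 212.8]]
196 ['45,96', '49,94', '64,99', '65,98', '64,95', '62,94', '77,99', '147,125', '69,111', '13,102', '13,115', '12,106', '12,109', '8,128', '10,130']
197 ['60,98', '64,95', '62,98', '66,97', '63,93', '62,94', '71,100', '142,124', '67,110', '15,102', '14,109', '15,105', '12,109', '10,129', '12,130']
198 ['64,99', '64,95', '65,98', '66,97', '62,94', '64,95', '69,96', '142,122', '67,111', '13,101', '12,103', '15,103', '12,110', '8,129', '10,130']
199 ['68,98', '66,96', '66,97', '64,95', '64,95', '64,96', '75,95', '144,122', '63,110', '15,102', '15,102', '13,102', '14,110', '8,129', '10,130']
200 ['67,95', '66,96', '64,95', '64,96', '66,96', '74,96', '106,101', '147,123', '44,110', '15,104', '15,102', '15,103', '12,109', '10,1
[... 1658 characters left out ...]
', '13,102', '12,103', '12,103', '13,102']
212 ['161,128', '163,128', '162,129', '161,128', '161,127', '115,135', '43,142', '86,142', '122,153', '91,118', '20,103', '13,102', '12,103', '12,103', '10,102']
213 ['160,129', '164,129', '160,129', '163,127', '163,127', '153,140', '118,141', '147,142', '167,170', '137,125', '41,106', '13,102', '12,103', '12,103', '10,102']
214 ['160,129', '162,129', '162,129', '161,127', '161,128', '163,133', '158,132', '162,134', '171,163', '155,128', '77,113', '15,102', '12,103', '12,103', '12,103']
215 ['162,129', '163,128', '162,129', '161,128', '163,128', '160,129', '162,129', '160,129', '163,139', '161,128', '120,121', '22,103', '12,103', '12,103', '12,103']
```

Request:
{"method": "step_arm", "body": {
  "steps": [
    [0,0,0,-1.5,0,6,0],
    [0,0,0,0,3,0,0],
    [0,0,0,0,3,0,0],
    [0,0,0,0,3,0,0],
    [0,0,0,0,3,0,0],
    [0,0,0,0,3,0,0],
    [0,0,0,0,3,0,0],
    [0,0,0,0,0,0,0]
  ]
}}

```text
time_s: 26.1
ee_pos: [461.0, -48.8, 44.3]
ee_rot: [-179.8, -14.9, 73.6]
force: [-0.7, 0.3, 0.2]
gripper_width: 0.6
gripper_force: 0.5
```

```bash
python3 n.py -145 60 45 -90 -15
```

```text
t 26.1 case TCP [-145.1   78.2   44.3] tool x,z in case [ 0.966 -0.001  0.258] [ 0.258  0.002 -0.966] Fcase [0.1 0.8 0.2] w 0.6 gf 0.5
turn [-0.1  0.1 -0.1] shift now-axes [ 0.4 18.2 -0.7] target-axes [ 0.3 18.2 -0.7] q [-19.  18. 117.  20.  48. -17.]
```

Request:
{"method": "step_arm", "body": {
  "steps": [
    [0,0,0,0,3,0,0],
    [0,0,0,0,3,0,0],
    [0,0,0,0,3,0,0],
    [0,0,0,0,3,0,0],
    [0,0,0,0,3,0,0],
    [0,0,0,0,1.5,0,0],
    [0,0,0,0,0,0,0],
    [0,0,0,0,0,0,0]
  ]
}}

```text
time_s: 27.1
ee_pos: [476.9, -53.5, 44.3]
ee_rot: [-179.9, -14.9, 73.6]
force: [-0.7, -0.8, 0.4]
gripper_width: 0.6
gripper_force: 0.4
```

```bash
cat > pd.py <<'E'
from h import *
f=grab_frame("scene");c=cam(f);im=f["image"];hsv=cv2.cvtColor(im,cv2.COLOR_BGR2HSV)
print("pred outer-left px y=76,46:",proj(c,[Rc@np.array(q)+[p0[0],p0[1],0] for q in((-155,76,66),(-155,64,66),(-155,46,66),(-155,34,66))]).round(1).tolist())
for y in(204,208,210,212,214,216,218,220):print(y,[f"{a},{b}" for _,a,b in hsv[y,272:302:2]])
E
python3 n.py -145 60 45 -90 -15;python3 pd.py
```

```text
t 27.1 case TCP [-145.1   61.6   44.3] tool x,z in case [ 0.966 -0.002  0.258] [ 0.258  0.002 -0.966] Fcase [-1.   0.5  0.4] w 0.6 gf 0.4
turn [-0.1  0.1 -0.1] shift now-axes [ 0.3  1.6 -0.7] target-axes [ 0.3  1.6 -0.6] q [-19.  19. 115.  20.  48. -16.]
pred outer-left px y=76,46: [[276.2, 207.7], [278.3, 210.2], [281.5, 214.0], [283.7, 216.6]]
204 ['67,91', '55,98', '37,96', '62,98', '62,98', '62,98', '62,98', '60,98', '33,100', '15,101', '15,102', '12,104', '12,106', '8,126', '10,130']
208 ['101,98', '65,98', '65,94', '63,97', '66,97', '32,113', '11,143', '7,153', '8,163', '6,162', '7,138', '7,150', '8,151', '9,120', '10,126']
210 ['140,115', '70,95', '64,96', '64,95', '64,96', '17,121', '6,161', '8,163', '7,155', '7,151', '7,144', '7,149', '7,145', '8,136', '12,127']
212 ['155,125', '104,101', '67,95', '72,96', '103,104', '40,120', '7,144', '7,148', '7,146', '9,146', '6,135', '6,132', '8,122', '11,112', '14,110']
214 ['162,129', '150,122', '111,103', '145,121', '157,127', '42,127', '7,142', '9,145', '5,143', '7,143', '9,119', '12,105', '12,103', '13,102', '13,102']
216 ['163,128', '161,127', '158,126', '161,127', '159,128', '70,128', '9,139', '17,137', '28,137', '30,120', '12,106', '10,102', '10,102', '10,102', '13,102']
218 ['161,128', '163,128', '163,128', '163,128', '163,128', '151,127', '114,143', '131,128', '163,149', '140,131', '45,107', '10,102', '12,103', '10,102', '12,103']
220 ['161,127', '161,128', '163,128', '159,128', '163,128', '161,128', '164,137', '162,129', '170,170', '167,153', '135,123', '38,106', '12,103', '12,103', '13,102']
```

The paddle has moved about 24 mm. I'll continue to the stop in small steps.

Request:
{"method": "step_arm", "body": {
  "steps": [
    [0,0,0,0,1,0,0],
    [0,0,0,0,1,0,0],
    [0,0,0,0,1,0,0],
    [0,0,0,0,0.5,0,0],
    [0,0,0,0,0.5,0,0],
    [0,0,0,0,0,0,0],
    [0,0,0,0,0,0,0],
    [0,0,0,0,0,0,0]
  ]
}}

```text
time_s: 28.15
ee_pos: [480.4, -54.5, 44.2]
ee_rot: [-179.8, -14.9, 73.6]
force: [-2.5, 0.2, 1.1]
gripper_width: 0.6
gripper_force: 0.9
```

```bash
python3 n.py -145 60 45 -90 -15
```

```text
t 28.15 case TCP [-145.1   57.9   44.2] tool x,z in case [ 0.966 -0.001  0.258] [ 0.258  0.003 -0.966] Fcase [-0.5  2.5  1.1] w 0.6 gf 0.9
turn [-0.2  0.1 -0.1] shift now-axes [ 0.3 -2.1 -0.7] target-axes [ 0.3 -2.1 -0.7] q [-19.  19. 115.  20.  49. -16.]
```

Request:
{"method": "step_arm", "body": {
  "steps": [
    [0,0,0,0,1,0,0],
    [0,0,0,0,1,0,0],
    [0,0,0,0,1,0,0],
    [0,0,0,0,0,0,0],
    [0,0,0,0,0,0,0],
    [0,0,0,0,0,0,0],
    [0,0,0,0,0,0,0],
    [0,0,0,0,0,0,0]
  ]
}}

```text
time_s: 29.15
ee_pos: [483.0, -55.3, 44.2]
ee_rot: [-179.8, -14.9, 73.6]
force: [-5.0, -1.2, 2.5]
gripper_width: 0.4
gripper_force: 2.1
```

```bash
python3 n.py -145 60 45 -90 -15;python3 pd.py
```

```text
t 29.15 case TCP [-145.1   55.2   44.2] tool x,z in case [ 0.966 -0.001  0.258] [ 0.258  0.003 -0.966] Fcase [-2.5  4.5  2.5] w 0.4 gf 2.1
turn [-0.2  0.1 -0.1] shift now-axes [ 0.3 -4.8 -0.8] target-axes [ 0.4 -4.8 -0.8] q [-19.  19. 114.  20.  49. -16.]
pred outer-left px y=76,46: [[276.2, 207.7], [278.3, 210.2], [281.5, 214.0], [283.7, 216.6]]
204 ['79,87', '64,92', '64,96', '62,98', '62,98', '65,98', '64,99', '64,99', '64,99', '52,99', '33,101', '13,102', '10,105', '11,113', '10,129']
208 ['132,110', '67,95', '43,94', '56,96', '62,98', '63,97', '50,101', '31,114', '14,124', '7,151', '8,135', '7,114', '8,126', '9,119', '10,125']
210 ['153,122', '70,95', '65,98', '65,94', '65,98', '51,100', '7,142', '6,160', '6,164', '6,164', '6,158', '7,151', '7,155', '7,146', '8,123']
212 ['159,127', '101,101', '66,96', '64,95', '66,96', '49,99', '9,138', '8,157', '8,152', '7,148', '7,145', '7,144', '7,143', '7,137', '8,128']
214 ['161,128', '150,121', '94,98', '72,96', '107,105', '107,119', '10,130', '7,147', '7,146', '5,145', '7,141', '8,124', '9,114', '12,106', '10,102']
216 ['163,128', '161,127', '142,115', '145,120', '161,127', '128,126', '12,130', '7,144', '7,143', '9,143', '10,131', '10,104', '12,103', '13,102', '10,101']
218 ['161,128', '165,127', '161,128', '165,128', '160,129', '153,127', '38,129', '20,137', '63,134', '91,131', '42,110', '10,102', '10,103', '12,103', '10,102']
220 ['161,127', '161,128', '163,128', '161,128', '161,128', '163,127', '153,125', '151,127', '169,163', '170,171', '135,123', '38,106', '12,103', '13,102', '15,102']
```

Request:
{"method": "step_arm", "body": {
  "steps": [
    [0,0,0,0,1,0,0],
    [0,0,0,0,1,0,0],
    [0,0,0,0,0.5,0,0],
    [0,0,0,0,0,0,0],
    [0,0,0,0,0,0,0],
    [0,0,0,0,0,0,0],
    [0,0,0,0,0,0,0],
    [0,0,0,0,0,0,0]
  ]
}}

```text
time_s: 30.2
ee_pos: [483.1, -55.4, 44.0]
ee_rot: [-179.5, -14.9, 73.6]
force: [-9.0, -0.6, 5.8]
gripper_width: 0.1
gripper_force: 4.7
```

```bash
python3 n.py -145 60 45 -90 -15
```

```text
t 30.2 case TCP [-145.2   55.    44. ] tool x,z in case [ 0.966 -0.001  0.258] [ 0.258  0.008 -0.966] Fcase [-3.1  8.5  5.8] w 0.1 gf 4.7
turn [-0.5  0.1 -0.1] shift now-axes [ 0.4 -5.  -0.9] target-axes [ 0.5 -5.  -0.9] q [-19.  20. 114.  20.  49. -16.]
```

The catch is at its stop: the force rose to 8.5 N with no more travel. Now I'll back off, rise, and return to the handle.

Request:
{"method": "step_arm", "body": {
  "steps": [
    [0,0,0,0,-10,0,0],
    [0,0,0,0,-10,0,0],
    [0,0,0,8,0,-30,0],
    [0,0,0,11,0,-40,0],
    [0,0,0,11,0,-40,0],
    [0,0,0,11,0,-40,0],
    [0,-7.5,0,0,0,0,0.3],
    [0,-7.5,0,0,0,0,0.6]
  ]
}}

```text
time_s: 31.2
ee_pos: [468.0, -50.2, 201.1]
ee_rot: [179.9, 0.2, 73.5]
force: [-0.8, -0.0, -1.1]
gripper_width: 17.5
gripper_force: 0.0
```

Request:
{"method": "step_arm", "body": {
  "steps": [
    [0,0,-10,0,0,0,0.6],
    [0,0,-10,0,0,0,0.6],
    [0,0,-10,0,0,0,0.6],
    [0,0,-10,0,0,0,0.6],
    [0,0,-10,0,0,0,0.6],
    [0,0,-10,0,0,0,0.6],
    [0,0,-10,0,0,0,0.6],
    [0,0,-10,0,0,0,0.6]
  ]
}}

```text
time_s: 32.2
ee_pos: [467.5, -49.3, 199.9]
ee_rot: [-180.0, -0.1, 153.9]
force: [0.7, -0.3, -1.0]
gripper_width: 54.4
gripper_force: 0.0
```

```bash
python3 n.py -68.5 0 200 0
```

```text
t 32.2 case TCP [-143.8   71.7  199.9] tool x,z in case [0.169 0.986 0.001] [-0.     0.002 -1.   ] Fcase [-0.1 -0.7 -1. ] w 54.4 gf 0.0
turn [-0.  -0.1 -9.7] shift now-axes [-58.   86.3  -0.3] target-axes [-71.7  75.3  -0.1] q [ -7.   8. 102.   0.  70. -71.]
```

Request:
{"method": "step_arm", "body": {
  "steps": [
    [0,0,-9.7,0,0,0,0.6],
    [0,0,0,-36,37,0,0.6],
    [0,0,0,-36,38,0,0.6],
    [0,0,0,0,0,0,0.6],
    [0,0,0,0,0,20,0.6],
    [0,0,0,0,0,25,0.6],
    [0,0,0,0,0,15,0.6],
    [0,0,0,0,0,9,0.6]
  ]
}}

```text
time_s: 33.2
ee_pos: [557.0, 1.3, 130.0]
ee_rot: [-179.9, -0.2, 163.3]
force: [0.2, 0.0, -0.5]
gripper_width: 54.4
gripper_force: 0.0
```

```bash
python3 n.py -68.5 0 130 0
```

```text
t 33.2 case TCP [-7.0e+01  1.0e-01  1.3e+02] tool x,z in case [0.006 1.    0.003] [-0.001  0.003 -1.   ] Fcase [ 0.1 -0.2 -0.5] w 54.4 gf 0.0
turn [-0.1 -0.2 -0.4] shift now-axes [-0.1  1.5 -0. ] target-axes [-0.1  1.5 -0. ] q [ -1.  19.  97.  -0.  64. -74.]
```

Request:
{"method": "step_arm", "body": {
  "steps": [
    [0,0,0,0,1.5,0,0],
    [0,0,0,0,0,0,0],
    [0,0,0,0,0,0,0],
    [0,0,0,0,0,0,0],
    [0,0,0,0,0,0,0],
    [0,0,0,0,0,0,0],
    [0,0,0,0,0,0,0],
    [0,0,0,0,0,0,0]
  ],
  "force": 35
}}

```text
time_s: 34.2
ee_pos: [558.0, 2.6, 130.7]
ee_rot: [-179.9, -0.1, 163.3]
force: [-1.2, -2.4, 2.6]
gripper_width: 11.0
gripper_force: 35.0
```

```bash
show='from h import *;show()'; python3 -c "$show"; cat > arc.py <<'E'
import sys
from h import *
# rows for the lid arc: a0 a1 phi0 phi1 n ; offset bar->TCP along tool z = 35.5
a0,a1,f0,f1,n=map(float,sys.argv[1:6]);n=int(n);D=35.5
bar=lambda a:np.array([100-175*np.cos(a)+40*np.sin(a),104+175*np.sin(a)+40*np.cos(a)])
tcp=lambda a,f:bar(a)+D*np.array([-np.sin(f),-np.cos(f)])
A=np.linspace(a0,a1,n+1);F=np.radians(np.linspace(f0,f1,n+1));cur=tcp(A[0],F[0]);print("start",cur.round(1))
for i in range(n):
    d=tcp(A[i+1],F[i+1])-cur;f=F[i]
    yt=np.array([np.cos(f),-np.sin(f)]);zt=np.array([-np.sin(f),-np.cos(f)])
    r=np.round([d@yt,d@zt],1);cur=cur+r[0]*yt+r[1]*zt;print([round(float(np.degrees(F[i+1]-F[i])),2),0,0,0,*map(float,r),0])
print("end",cur.round(1))
E
python3 arc.py 0.125 1.44 0 40 24
```

```text
t 34.2 case TCP [-68.5  -0.4 130.7] tool x,z in case [0.006 1.    0.003] [-0.002  0.003 -1.   ] Fcase [-2.6  0.5  2.6] w 11.0 gf 35.0
start [-68.6 130. ]
[1.67, 0, 0, 0, 2.6, -9.2, 0]
[1.67, 0, 0, 0, 2.8, -9.0, 0]
[1.67, 0, 0, 0, 3.1, -9.0, 0]
[1.67, 0, 0, 0, 3.2, -8.8, 0]
[1.67, 0, 0, 0, 3.6, -8.8, 0]
[1.67, 0, 0, 0, 3.7, -8.6, 0]
[1.67, 0, 0, 0, 3.9, -8.5, 0]
[1.67, 0, 0, 0, 4.2, -8.3, 0]
[1.67, 0, 0, 0, 4.4, -8.3, 0]
[1.67, 0, 0, 0, 4.6, -8.1, 0]
[1.67, 0, 0, 0, 4.8, -7.9, 0]
[1.67, 0, 0, 0, 5.0, -7.8, 0]
[1.67, 0, 0, 0, 5.2, -7.6, 0]
[1.67, 0, 0, 0, 5.3, -7.5, 0]
[1.67, 0, 0, 0, 5.6, -7.3, 0]
[1.67, 0, 0, 0, 5.8, -7.1, 0]
[1.67, 0, 0, 0, 5.9, -6.9, 0]
[1.67, 0, 0, 0, 6.1, -6.8, 0]
[1.67, 0, 0, 0, 6.3, -6.6, 0]
[1.67, 0, 0, 0, 6.5, -6.4, 0]
[1.67, 0, 0, 0, 6.6, -6.2, 0]
[1.67, 0, 0, 0, 6.8, -6.0, 0]
[1.67, 0, 0, 0, 6.9, -5.8, 0]
[1.67, 0, 0, 0, 7.1, -5.6, 0]
end [ 94.1 255.5]
```

Request:
{"method": "step_arm", "body": {
  "steps": [
    [1.7,0,0,0,2.6,-9.2,0],
    [1.7,0,0,0,2.8,-9,0],
    [1.6,0,0,0,3.1,-9,0],
    [0,0,0,0,0,0,0],
    [0,0,0,0,0,0,0],
    [0,0,0,0,0,0,0],
    [0,0,0,0,0,0,0],
    [0,0,0,0,0,0,0]
  ]
}}

```text
time_s: 35.2
ee_pos: [560.6, 11.5, 157.8]
ee_rot: [-174.9, -0.2, 163.3]
force: [-1.5, -4.7, 2.1]
gripper_width: 11.6
gripper_force: 35.0
```

```bash
python3 -c "from h import *;show()"
```

```text
t 35.2 case TCP [-59.2  -0.4 157.8] tool x,z in case [0.006 1.    0.003] [-0.089  0.003 -0.996] Fcase [-4.9  0.1  2.1] w 11.6 gf 35.0
```

The lid passed 0.22 with only about 5 N, so the catch is free. I'll continue the swing.

Request:
{"method": "step_arm", "body": {
  "steps": [
    [1.7,0,0,0,3.2,-8.8,0],
    [1.7,0,0,0,3.6,-8.8,0],
    [1.6,0,0,0,3.7,-8.6,0],
    [1.7,0,0,0,3.9,-8.5,0],
    [1.7,0,0,0,4.2,-8.3,0],
    [1.6,0,0,0,4.4,-8.3,0],
    [1.7,0,0,0,4.6,-8.1,0],
    [0,0,0,0,0,0,0]
  ]
}}

```text
time_s: 36.2
ee_pos: [571.0, 46.2, 211.3]
ee_rot: [-163.0, -0.2, 163.3]
force: [-0.3, -7.9, 2.4]
gripper_width: 11.4
gripper_force: 35.0
```

```bash
python3 -c "from h import *;show();print(state()['qpos'])"; python3 arc.py 0.673 0.673 16.7 16.7 1
```

```text
t 36.2 case TCP [-23.   -0.6 211.3] tool x,z in case [0.006 1.    0.004] [-0.293  0.005 -0.956] Fcase [-7.7 -1.9  2.4] w 11.4 gf 35.0
[ 12.62294982  22.23927891  82.89595362 -14.79419386  83.79371413
 -57.94105195]
start [-22.1 210.4]
[0.0, 0, 0, 0, 0.0, 0.0, 0]
end [-22.1 210.4]
```

Request:
{"method": "step_arm", "body": {
  "steps": [
    [1.7,0,0,0,4.8,-7.9,0],
    [1.6,0,0,0,5,-7.8,0],
    [1.7,0,0,0,5.2,-7.6,0],
    [1.7,0,0,0,5.3,-7.5,0],
    [1.6,0,0,0,5.6,-7.3,0],
    [1.7,0,0,0,5.8,-7.1,0],
    [1.7,0,0,0,5.9,-6.9,0],
    [0,0,0,0,0,0,0]
  ]
}}

```text
time_s: 37.2
ee_pos: [586.5, 97.7, 247.1]
ee_rot: [-151.2, -0.1, 163.2]
force: [-0.2, -7.6, 6.4]
gripper_width: 11.2
gripper_force: 35.0
```

```bash
python3 -c "from h import *;show();print(state()['qpos'])"; python3 arc.py 1.056 1.056 28.4 28.4 1
```

```text
t 37.2 case TCP [ 30.8  -1.  247.1] tool x,z in case [0.007 1.    0.002] [-0.481  0.006 -0.877] Fcase [-7.4 -2.   6.4] w 11.2 gf 35.0
[ 21.48589911  28.57939185  71.51859631 -22.36405888  98.12385291
 -51.3764134 ]
start [ 31.8 244.8]
[0.0, 0, 0, 0, 0.0, 0.0, 0]
end [ 31.8 244.8]
```

Request:
{"method": "step_arm", "body": {
  "steps": [
    [1.6,0,0,0,6.1,-6.8,0],
    [1.7,0,0,0,6.3,-6.6,0],
    [1.7,0,0,0,6.5,-6.4,0],
    [1.6,0,0,0,6.6,-6.2,0],
    [1.7,0,0,0,6.8,-6,0],
    [1.7,0,0,0,6.9,-5.8,0],
    [0,0,0,0,0,0,0],
    [0,0,0,0,0,0,0]
  ]
}}

```text
time_s: 38.2
ee_pos: [602.1, 149.5, 259.1]
ee_rot: [-141.4, 0.0, 163.2]
force: [0.4, -2.7, 10.4]
gripper_width: 11.2
gripper_force: 35.0
```

```bash
python3 -c "from h import *;show();print(state()['qpos'])"; python3 arc.py 1.385 1.385 38.4 38.4 1
```

```text
t 38.2 case TCP [ 84.9  -1.4 259.1] tool x,z in case [ 0.008  1.    -0.   ] [-0.623  0.005 -0.782] Fcase [-2.5 -1.2 10.4] w 11.2 gf 35.0
[ 27.76142561  36.15294947  61.15159062 -28.11487208 109.52634974
 -48.58141561]
start [ 84.9 255.6]
[0.0, 0, 0, 0, 0.0, 0.0, 0]
end [ 84.9 255.6]
```

Request:
{"method": "step_arm", "body": {
  "steps": [
    [0,0,0,0,2.5,-3.3,0],
    [0,0,0,0,2.5,-3.3,0],
    [0,0,0,0,0,0,0],
    [0,0,0,0,0,0,0],
    [0,0,0,0,0,0,0],
    [0,0,0,0,0,0,0],
    [0,0,0,0,0,0,0],
    [0,0,0,0,0,0,0]
  ]
}}

```text
time_s: 39.2
ee_pos: [604.3, 157.3, 259.1]
ee_rot: [-141.5, -0.1, 163.2]
force: [-0.4, -4.2, 5.8]
gripper_width: 10.9
gripper_force: 35.0
```

```bash
python3 -c "from h import *;show()"; python3 arc.py 1.43 1.43 38.4 38.4 1|head -1
```

```text
t 39.2 case TCP [ 93.   -1.3 259.1] tool x,z in case [0.007 1.    0.002] [-0.623  0.006 -0.782] Fcase [-4.2 -0.8  5.8] w 10.9 gf 35.0
start [ 93.  255.1]
```

The lid is at about 1.43. I'll open slightly and retreat along the tool axis.

Request:
{"method": "step_arm", "body": {
  "steps": [
    [0,0,0,0,0,0,0.3],
    [0,0,0,0,0,0,0.3],
    [0,0,0,0,0,0,0.3],
    [0,0,0,0,0,0,0.3],
    [0,0,0,0,0,-10,0.3],
    [0,0,0,0,0,-15,0.3],
    [0,0,0,0,0,-25,0.3],
    [0,0,0,0,0,-30,0.3]
  ]
}}

```text
time_s: 40.2
ee_pos: [619.3, 206.1, 321.4]
ee_rot: [-141.6, -0.2, 163.3]
force: [0.8, 0.2, 0.1]
gripper_width: 27.2
gripper_force: 0.0
```

Request:
{"method": "step_arm", "body": {
  "steps": [
    [0,0,0,0,0,-25,0.3],
    [0,0,0,0,0,-25,0.3],
    [0,0,0,0,0,-20,0.3],
    [0,0,0,0,0,0,0.3],
    [0,0,0,0,0,0,0.3],
    [0,0,0,0,0,0,0.3],
    [0,0,0,0,0,0,0.3],
    [0,0,0,0,0,0,0.3]
  ]
}}

```text
time_s: 41.2
ee_pos: [631.8, 246.8, 375.4]
ee_rot: [-141.5, -0.2, 163.3]
force: [-0.4, -1.2, -0.4]
gripper_width: 27.6
gripper_force: 0.0
```

```bash
python3 - <<'E'
from h import *
show()
f=grab_frame("top");c=cam(f);im=f["image"];hsv=cv2.cvtColor(im,cv2.COLOR_BGR2HSV)
w=lambda q:Rc@np.array(q,float)+[p0[0],p0[1],0]
g0=cv2.imread("pics/top0.png")
for th in(0,.9,1.1,1.2,1.3,1.4,1.5):
    q=proj(c,w((-143-42*np.cos(th),-85-42*np.sin(th),145)))[0];n=proj(c,w((-143+34*np.cos(th),-85+34*np.sin(th),119)))[0];i=q.round().astype(int);j=n.round().astype(int)
    print(th,q.round(1),hsv[i[1],i[0]],"nose",n.round(1),hsv[j[1],j[0]])
for y in(30,40,46,70): 
    q=proj(c,w((-148,y,82)))[0];i=q.round().astype(int);print("paddle",y,q.round(1),hsv[i[1],i[0]])
for nm,q in dict(socket=(-187,-2,38),filter=(-304,118,95),bearing=(-38+22,206,18)).items():
    i=proj(c,w(q))[0].round().astype(int);print(nm,i,hsv[i[1],i[0]],g0[i[1],i[0]],im[i[1],i[0]])
for a in(1.2,1.3,1.4,1.45):
    e=lambda y:(100-219*np.cos(a)+4*np.sin(a),y,104+219*np.sin(a)+4*np.cos(a))
    print(a,proj(c,[w(e(-150)),w(e(150))]).round(1).tolist())
q=proj(c,w((0,-120,104)))[0].astype(int);print("interior",im[q[1],q[0]],g0[q[1],q[0]])
r=hsv[195,125:260];k=np.flatnonzero(r[:,1]<70)+125;print("grey row195",k.min(),k.max(),[int(v) for v in r[::4,2]])
E
```

```text
t 41.2 case TCP [186.7  -2.5 375.4] tool x,z in case [0.006 1.    0.003] [-0.622  0.006 -0.783] Fcase [-1.3 -0.  -0.4] w 27.6 gf 0.0
0 [288.6 166.3] [108 183 153] nose [256.  160.3] [108  44  69]
0.9 [285.6 150.7] [109 165 147] nose [258.3 172.7] [107  10 183]
1.1 [283.1 148. ] [105   7 229] nose [260.3 174.9] [113   5 204]
1.2 [281.7 146.9] [120   5 217] nose [261.4 175.9] [114   6 220]
1.3 [280.1 145.8] [111  17 208] nose [262.7 176.7] [120   6 223]
1.4 [278.5 145. ] [108 184 155] nose [264.  177.4] [120   5 222]
1.5 [276.8 144.3] [108 185 154] nose [265.4 177.9] [107  31 148]
paddle 30 [259.  215.3] [109 176 149]
paddle 40 [257.8 219.4] [114   6 227]
paddle 46 [257.1 221.9] [111  33  77]
paddle 70 [254.3 231.8] [109 174 154]
socket [278 210] [110   3 231] [223 221 219] [231 229 228]
filter [315 270] [120   3 238] [230 227 226] [238 235 235]
bearing [186 275] [110   3 234] [224 221 221] [234 232 231]
1.2 [[198.3, 86.8], [151.9, 232.8]]
1.3 [[187.7, 82.8], [140.5, 229.4]]
1.4 [[176.9, 79.1], [128.9, 226.0]]
1.45 [[171.4, 77.4], [123.2, 224.3]]
interior [60 56 53] [163 159 155]
grey row195 125 246 [232, 156, 156, 157, 220, 190, 185, 175, 59, 58, 43, 45, 222, 224, 225, 53, 51, 53, 53, 62, 81, 54, 56, 58, 209, 144, 53, 57, 47, 108, 63, 147, 150, 149]
```

```bash
python3 - <<'E'
from h import *
f=grab_frame("top");c=cam(f);im=f["image"];hsv=cv2.cvtColor(im,cv2.COLOR_BGR2HSV)
m=((hsv[...,1]<60)&(hsv[...,2]>150)).astype(np.uint8)
for y in range(138,186): print(y,"".join("#" if v else "." for v in m[y,250:300]))
def post(px):
    q=tocase(plane(c,np.array([px]),147)[0]);return q,np.arctan2(-(q[1]+85),-(q[0]+143))
for n,px in(("post0",(130+482/3-.33,100+194/3-.33)),):print(n,post(px))
E
```

```text
138 ..................................................
139 .........##.......................................
140 .........#........................................
141 .........#........................................
142 ........#.........................................
143 ........#.........................................
144 ........#.......................##................
145 .......#......................######..............
146 #......#......................######..............
147 ##.....#......................######..............
148 ##....##......................######..............
149 ......##.......................#####..............
150 ......#...........................................
151 .....##...........................................
152 .....##.....................##....................
153 .....#.....................####...................
154 .....#....................########................
155 ....##...................########.................
156 ....#...................########..................
157 ...##...................########..................

[... 933 characters left out ...]
.
175 ..........#########...............................
176 ..........#######.######..........................
177 ...........#####..#####...........................
178 .............##.......#...........................
179 ..................................................
180 ..................................................
181 ..................................................
182 ..................................................
183 ..................................................
184 ..................................................
185 ..................................................
post0 (array([-187.52412775,  -89.85958068,  147.        ]), np.float64(0.10871455383892958))
```

```bash
python3 - <<'E'
from h import *
c=cam(grab_frame("top"))
P=[tocase(q) for q in plane(c,np.array([[264.5,175],[277.5,156],[263.3,177.5]]),119)];d=P[1]-P[0]
print(P,"bar",np.arctan2(-d[1],-d[0]))
q=tocase(plane(c,np.array([[282.7,146.8]]),147)[0]);print("post",q,np.arctan2(-(q[1]+85),-(q[0]+143)),np.arctan2(-(q[1]+85),-(q[0]+146)))
E
```

```text
[array([-136.87337461,  -57.11436704,  119.        ]), array([-153.50608379, -108.15296807,  119.        ]), array([-135.81769375,  -50.76475665,  119.        ])] bar 1.2557642780206462
post [-160.43374923 -124.3003493   147.        ] 1.1532749430439486 1.2188218241285793
```

The latch is at about 1.22 (above 1.1), the paddle is at y≈40, the lid is at about 1.43, and the bystanders I checked (socket, filter, bearing) have not moved. The robot is clear, so I'm handing in.

```bash
python3 -c "
from workcell import *
print(job_done())"
```

```text
the job is handed in; nothing more can be done
None
```

The job is handed in: the latch is turned aside (about 1.2 rad), the safety catch is pushed to its stop, and the lid stands open at about 1.43 rad with the arm clear, at about 41 s of the 72 s limit; no verdict was returned.

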